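Change over the test-tile dryer

TASK

The test tiles in the bench dryer are done. Take the blue-handled hook, catch it in the tray's finger hole and draw the tray fully out (pull it with the hook only; keep the gripper off the tray), then lay the hook flat on the cork mat again. Also roll the dryer's timer, the thumbwheel with the orange rim and white numerals drum, to 6 hours for the next batch, and leave the temperature wheel and the pots, jars and bottles as they are.

Things in the scene. Friction and masses are not known exactly. Their poses are not given: they have to be found in the camera images.
- dryer: White bench dryer for test tiles, 280 deep (x), 260 wide (y), 130 high, fixed. Origin: centre of its underside; x from front to back, z up. Its front face, with the tray, is at x = -140 and looks to -x. The flat top (z = 130) carries two thumbwheels on a black console near the front edge.
- timer (a joint): Timer wheel, the left one seen from the front: orange ribbed rim beside a white drum with numerals 0 to 9; the uppermost one, between the red marks, is set. Rad: numeral n is up at n x 0.6283 (6 at 3.770); stops beyond 0 and 9. Grows as the wheel's top rolls towards the dryer's front (its -x). A spring detent centres it on the nearest numeral when let go; about 1.5 N along the rim turns it.
- timer_crown (a point): Topmost point of the orange rim, mid-way across it; does not turn; axes as the dryer's. The wheel's axis lies along y, 26 below. Rim radius 26 (one numeral = 16.3 along the rim), 18 wide (y), twenty ribs about 2 high; it stands 14 out of the dryer's top. The drum (radius 23, 18 wide) adjoins it on the -y side. A fingertip dragged level across the top may slip some mm.
- temperature (a joint): Temperature thumbwheel, the same mechanism 100 to the right of the timer: blue rim, yellow drum. Value as for the timer. To be left as set.
- temperature_mark (a point): Point on the temperature wheel's blue rim that is uppermost when it reads 0; turns with the wheel, radius 26.
- tray: Perforated aluminium tray with two loose test tiles in it, on runners in the dryer. When shut its origin and axes are the dryer's; it slides along the dryer's -x, up to 85 out, where it meets a stop; it needs about 3 N and stays where it is left. Its front plate is 240 wide, 3 thick, from 29 to 83 above the bench.
- finger_hole (a point): Centre of the finger hole in the tray's front plate, on its outer face; moves with the tray; axes as the dryer's. The hole is a rectangle 46 wide (y), 26 high, edged in black, through the 3 thick plate, 56 above the bench. Behind the plate it is free 13 up and down and 90 to either side of the hole's centre.
- hook_mid (a point): Hook, 90 g: blue handle 90 long (x), 18 wide (y), 20 high; from its end a steel rod of 6 diameter goes on along +x and is bent square to +y: the toe. This point: the handle's centre; x towards the toe, z up. The rod's centre line runs to x = 115, the toe's from there to y = 18 (its end reaches 21), all at this height. Centre of mass at x = 24. It lies flat on the mat.
- mat: Cork mat, 300 (x) x 130 (y) x 3 thick, fixed to the bench. Origin: centre of its underside. It is left or right in front of the dryer; a plywood board of 300 x 150 x 16 with pots lies on the other side.
- vase_mid (a point): White vase, 150 tall, 68 across, on the plywood board. This point: its centre. To be left alone.
- bowl_mid (a point): Shallow cream bowl, 45 tall, 110 across, on the plywood board. This point: its centre. To be left alone.
- sample_jar_mid (a point): Small green glass jar, 42 tall, 36 across, on a corner of the cork mat. This point: its centre. To be left alone.
- amber_bottle_mid (a point): Amber glass bottle, 130 tall, 60 across, standing on the bench to the left of the dryer. This point: its centre. To be left alone.
- glaze_cup_mid (a point): Beige cup, 110 tall, 84 across, on the bench to the right of the dryer. This point: its centre. To be left alone.
- stain_jar_mid (a point): Small terracotta-coloured jar, 50 tall, 36 across, on the dryer's top just left of the timer wheel. This point: its centre. To be left alone.
- brown_bottle_mid (a point): Small amber bottle, 85 tall, 48 across, on the dryer's top behind the wheels. This point: its centre. To be left alone.
Not all that is in view belongs to the job. Of the things shaped like the part that bears hook_mid, the blue one is meant.

How it is judged:
By the outcome, as a careful person would: the job done as asked, in the order asked, and still so for the second after the job is handed in, with the robot touching nothing.
It also fails if it takes over 72 s, if anything falls off the work surface, if the arm or the gripper's body presses on something with over 40 N, if the wrist force passes 120 N, or if a joint passes its speed limit or range.

ROBOT

A 6-joint arm with a two-finger parallel gripper is mounted at the origin on the work surface. World frame = base frame: x ahead of the robot, y to its left, z up, the work surface at z = 0. Lengths are in m, angles in rad, forces in N, time in s.
With the tool pointing down it reaches from about 0.425 to 0.925 m from the base axis. Payload 12.5 kg.
Tool frame: the origin (TCP) lies on the centre line of the jaws, within the pads' length; the fingertips stand 8 mm ahead of it and the grasp point (between the pads) lies 11 mm behind it (env.tips_ahead is the distance from the TCP to the fingertips, in m); x points along the fingers, y is the direction in which the jaws open and shut, and the axes are right-handed (so a half turn about x gives the same grasp; the last joint's range is limited). The gripper opens to 85 mm and grips with 20 to 120 N. Pads are 22 mm wide; open, the fingers measure 114 mm over their backs; the gripper's body (76 mm by 85 mm) begins 54 mm behind the grasp point. The pads swing forward as they close: fully open they stand 13 mm farther back than shut.
Start: joints at [-1.229, 0.491, 1.559, -0, 1.092, -0.106], TCP at [0.271, -0.563, 0.239] pointing down, gripper open.
Joint ranges: [-3.1, 3.1], [-0.84, 2.19], [0.05, 2.79], [-1.13, 4.28], [0.06, 2.93], [-2.69, 2.69]. Speed limits (rad/s): [2.22, 2.22, 2.79, 3.14, 3.14, 3.14].

INTERFACE

Orientations are given as [roll, pitch, yaw] about the fixed x, y, z axes, in that order (R = Rz(yaw) Ry(pitch) Rx(roll)).
In Python, from rig import env gives the robot as it stands.
- The arm moves only by the tool carry_out, never from a script. Its argument "moves" is a list of rows, each a list of 3 entries, a list of its own where there are three numbers: the turn, a rotation vector about the world's x, y, z in degrees, then the shift along the world's x, y, z in mm, then the opening, from 0 (shut) to 1 (fully open). In form: [[[wx, wy, wz], [x, y, z], claw], ...]. A call has 1 to 5 rows; each row shifts and turns the commanded pose from where the row before left it; what a row does not reach is not made up. A row lasts 1/12 s, in which the tool goes at most 41.7 mm and 7.16 degrees, less where a joint would pass 70% of its speed; a pose out of reach is approached as far as the arm can. A call with a gripper value outside its range is refused whole. The fingers move at their own pace and stop on an object; the grip force is fixed at half the most. Time passes only in rows, so rows that do not move let the fingers close. It gives the time, the measured TCP pose, the force and the opening at its end, in the units of the state.
- env.get_obs(): the state, without advancing time (a new reading comes with each control period).
- env.camera(name): name is "scene" or "side" or "wrist"; returns a dict with "pixels" (384x512x3 uint8, red, green, blue), "mtx" (3x3 intrinsics, pixels), "k1" (the pictures are not rectified: a ray, as slopes to the right and down, at radius r is drawn at 1 + k1 r^2 times it, then the intrinsics apply), "rvec" (rotation vector, rad) and "tvec" (3), from world to camera coordinates, as OpenCV has them; the wrist camera has in their place "hand_eye" (4x4, takes a point from camera to tool coordinates, whose origin is the TCP and whose axes are the tool frame's). Camera axes: x right, y down, z forward; pixel columns grow to the right and rows downward; lengths in m; the calibration is good to about 2 mm. A picture is of the moment at which its call begins: read the wrist's pose just before it. There is no depth.
- env.close_job(): hands the job in, once; it reports no verdict.
Trained networks look in a picture, given as the dict that the camera call returned (one of the last four; its "shot" number tells which), for a name from the list of things; names that differ only in an ending like _2 or _b are one class to them, and where a whole thing is asked for, a point or a joint stands for the part that bears it (a point fixed in the world has none). Each returns a list of dicts, best first, with "conf" (0 to 1); they miss things now and then, are a little off and sometimes report something else, mostly with a low value. They report only what shows in the picture. A call takes as long as a camera call. They do not tell look-alikes from the thing itself.
- env.boxes_of(picture, label): "extent" ([centre column, centre row, width, height] in pixels, round what is visible of it).
- env.trace(picture, label): "mask" (384x512 bool, what is visible of it) and "extent" ([centre column, centre row, width, height] in pixels, round what is visible of it).
- env.pinpoint(picture, label): "pixel" ([row, column] in pixels: a listed point, or the origin of a listed thing).
The state is a dict: "time": time; "q": joint angles; "dq": joint speeds; "effort": joint torques, N m; "eef_pos": TCP position; "tool_rot": TCP orientation; "ft_force": force on the tool from outside, world axes, zero at the start; "wrist_torque": the same for the moment, N m; "width": finger opening in m.
Only numpy, scipy, OpenCV 4.12 (cv2) and the standard library are available. Lean on these libraries where they do the work, as an engineer would, in place of code of your own. Each camera call takes 0.05 s, during which the arm holds its last target.

## Working session

There is one attempt and no reset: what is moved stays moved. The work goes in short steps, Python scripts to look and compute and a tool call to move; the robot and the scene stay as the last step left them, time stands still between calls to the robot, and variables do not carry over. Pictures are saved under pics/ and viewed, and the job is handed in when it is done.

Besides the shell and the picture viewer there is one more tool, called after "Request:" as name(argument=value, ...), one argument or row to a line, values as JSON. carry_out: Moves the arm, as the interface text tells. Its arguments: {"type":"object","properties":{"moves":{"type":"array"}},"required":["moves"]}

```bash
ls; mkdir -p pics; cat > h.py <<'E'
import numpy as np, cv2
from rig import env
def save(p,name,crop=None,s=1):
    im=p["pixels"]
    if crop: r0,r1,c0,c1=crop; im=im[r0:r1,c0:c1]
    im=cv2.resize(im,None,fx=s,fy=s,interpolation=cv2.INTER_CUBIC)
    cv2.imwrite("pics/"+name,im[:,:,::-1])
E
python3 - <<'E'
from h import *
print(env.get_obs())
for n in ["scene","side"]:
    p=env.camera(n); save(p,n+"0.png",s=1.5); print(n,p["mtx"].tolist(),p["k1"],p["rvec"],p["tvec"])
    for l in ["dryer","timer","timer_crown","temperature","temperature_mark","tray","finger_hole","hook_mid","mat","vase_mid","bowl_mid","sample_jar_mid","amber_bottle_mid","glaze_cup_mid","stain_jar_mid","brown_bottle_mid"]:
        print(l,[(np.round(d["pixel"],1).tolist(),round(d["conf"],2)) for d in env.pinpoint(p,l)][:4])
E
```

```text
pics
{'time': 0.0, 'q': array([-1.22858992e+00,  4.91570961e-01,  1.55949131e+00,  1.79022974e-05,
        1.09168708e+00, -1.05551417e-01]), 'dq': array([-3.91066297e-05,  2.06969548e-03,  2.33956028e-04,  3.17996586e-04,
       -6.66577542e-04,  3.87477936e-04]), 'effort': array([ 5.61042743e-04, -6.18437076e+01, -2.61592895e+01, -8.58595763e-05,
        4.04497026e-03,  6.29403985e-05]), 'eef_pos': array([ 0.27056392, -0.56314274,  0.23870623]), 'tool_rot': array([-1.6900731 ,  1.56963952,  1.89926911]), 'ft_force': array([ 0.13237092,  0.55392088, -0.1995581 ]), 'wrist_torque': array([ 0.00430975, -0.05453715,  0.03231062]), 'width': 0.08510561837215082}
scene [[405.6754015313585, 0.0, 252.4800121169223], [0.0, 405.6754015313585, 194.63625683963917], [0.0, 0.0, 1.0]] -0.017555679635272776 [ 0.69892081  2.55470899 -1.26025976] [ 0.46872951 -0.08820711  1.59689882]
dryer [([254.5, 195.6], 0.82), ([223.4, 224.7], 0.56)]Traceback (most recent call last):
  File "<stdin>", line 6, in <module>
ValueError: it knows: amber_bottle_mid, bowl_mid, brown_bottle_mid, dryer, finger_hole, glaze_cup_mid, hook_mid, mat, sample_jar_mid, stain_jar_mid, temperature_mark, timer_crown, tray, vase_mid
```

```bash
cat >> h.py <<'E'
L=["dryer","timer_crown","temperature_mark","tray","finger_hole","hook_mid","mat","vase_mid","bowl_mid","sample_jar_mid","amber_bottle_mid","glaze_cup_mid","stain_jar_mid","brown_bottle_mid"]
def pts(p,ls=L):
    for l in ls:
        print(l,[(np.round(d["pixel"],1).tolist(),round(d["conf"],2)) for d in env.pinpoint(p,l)][:4])
E
python3 - <<'E'
from h import *
for n in ["scene","side","wrist"]:
    p=env.camera(n); save(p,n+"0.png",s=1.5); print(n,{k:p[k] for k in p if k!="pixels"})
    pts(p)
E
```

```text
scene {'mtx': array([[405.67540153,   0.        , 252.48001212],
       [  0.        , 405.67540153, 194.63625684],
       [  0.        ,   0.        ,   1.        ]]), 'k1': -0.017555679635272776, 'rvec': array([ 0.69892081,  2.55470899, -1.26025976]), 'tvec': array([ 0.46872951, -0.08820711,  1.59689882]), 'shot': 2}
dryer [([265.0, 337.1], 0.38), ([163.8, 223.4], 0.28)]
timer_crown [([221.6, 226.7], 0.71)]
temperature_mark [([213.8, 222.2], 0.63), ([195.7, 201.8], 0.28)]
tray [([263.5, 355.0], 0.46)]
finger_hole []
hook_mid [([203.7, 311.6], 0.67), ([259.2, 353.1], 0.64)]
mat [([263.6, 336.3], 0.61)]
vase_mid [([140.7, 249.3], 0.72)]
bowl_mid [([163.8, 223.4], 0.65), ([254.6, 194.6], 0.18)]
sample_jar_mid [([258.2, 290.3], 0.64)]
amber_bottle_mid []
glaze_cup_mid [([192.9, 201.3], 0.52)]
stain_jar_mid [([235.5, 216.4], 0.68)]
brown_bottle_mid [([207.0, 190.3], 0.75)]
side {'mtx': array([[375.59246871,   0.        , 261.09737563],
       [  0.        , 375.59246871, 190.02482855],
       [  0.        ,   0.        ,   1.        ]]), 'k1': -0.043313263306867966, 'rvec': array([ 0.12
[... 772 characters left out ...]

       [  0.        , 288.62690891, 189.92624758],
       [  0.        ,   0.        ,   1.        ]]), 'k1': -0.019060112831481017, 'hand_eye': array([[ 4.68029557e-04, -2.63323820e-01,  9.64707389e-01,
        -1.33933338e-01],
       [ 9.99999875e-01, -4.79343144e-05, -4.98235787e-04,
         5.30263551e-04],
       [ 1.77439938e-04,  9.64707501e-01,  2.63323765e-01,
        -6.81276346e-02],
       [ 0.00000000e+00,  0.00000000e+00,  0.00000000e+00,
         1.00000000e+00]]), 'shot': 4}
dryer []
timer_crown []
temperature_mark []
tray []
finger_hole []
hook_mid []
mat []
vase_mid []
bowl_mid []
sample_jar_mid []
amber_bottle_mid []
glaze_cup_mid []
stain_jar_mid []
brown_bottle_mid []
```

```bash
ls pics
```

```text
scene0.png
side0.png
wrist0.png
```

View pics/scene0.png

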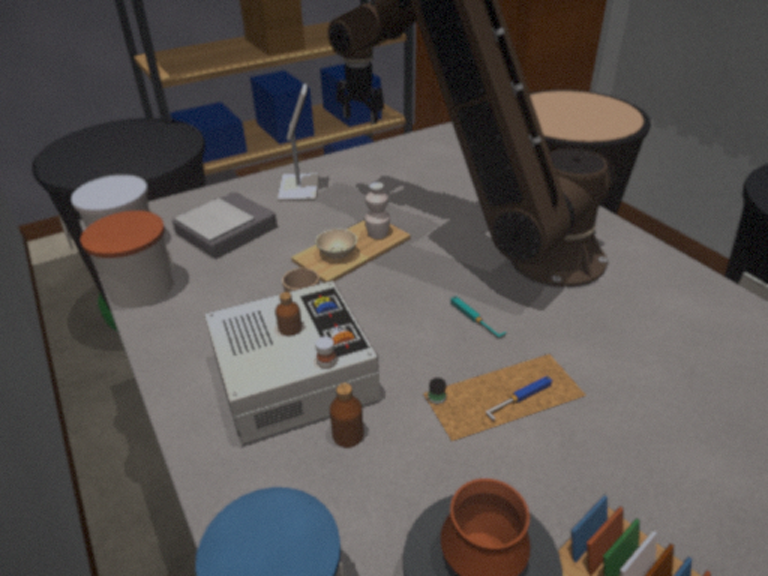

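View pics/side0.png

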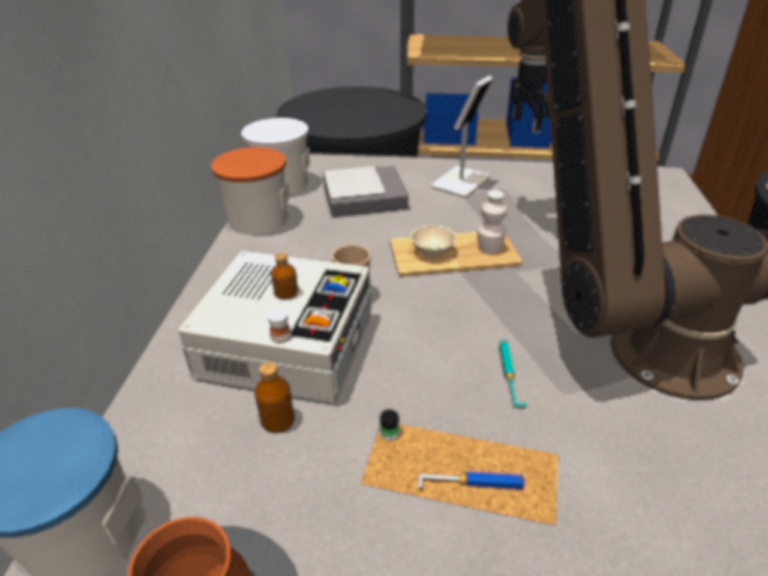

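The scene shows two hooks. The blue-handled one lies on the cork mat (side ~(318,330), scene ~(260,350)). The teal one lies on the bare bench (side ~(240,337)). The blue one on the mat fits the description. I'll confirm it in a crop and triangulate.

```bash
cat >> h.py <<'E'
from scipy.optimize import least_squares
from scipy.spatial.transform import Rotation as Ro
def cam(p,obs=None):
    K=p["mtx"];k1=p["k1"]
    if "rvec" in p:
        R=cv2.Rodrigues(np.array(p["rvec"]))[0]; t=np.array(p["tvec"])
    else:
        H=p["hand_eye"]; Rt=tool_R(obs)
        Rc=Rt@H[:3,:3]; C=Rt@H[:3,3]+obs["eef_pos"]
        R=Rc.T; t=-R@C
    return dict(K=K,k1=k1,R=R,t=t)
def tool_R(obs):
    return Ro.from_euler("xyz",obs["tool_rot"]).as_matrix()
def proj(c,X):
    X=np.atleast_2d(X)
    return cv2.projectPoints(X.astype(float),cv2.Rodrigues(c["R"])[0],c["t"],c["K"],np.array([c["k1"],0,0,0.]))[0][:,0]  # col,row
def ray(c,cr):
    u=cv2.undistortPoints(np.array([[cr]],float),c["K"],np.array([c["k1"],0,0,0.]))[0,0]
    return -c["R"].T@c["t"], c["R"].T@np.array([u[0],u[1],1])
def atz(c,cr,z):
    o,d=ray(c,cr); return o+d*(z-o[2])/d[2]
def tri(cs,crs):
    A=np.zeros((3,3));b=np.zeros(3);L=[]
    for c,q in zip(cs,crs):
        o,d=ray(c,q); d=d/np.linalg.norm(d); M=np.eye(3)-np.outer(d,d); A+=M;b+=M@o; L.append((M,o))
    X=np.linalg.solve(A,b); return X,[np.linalg.norm(M@(X-o)) for M,o in L]
E
python3 - <<'E'
from h import *
ps=env.camera("scene"); pd=env.camera("side"); cs,cd=cam(ps),cam(pd)
P={"timer_crown":((226.7,221.6),(209.3,209.6)),"temp(c)":((222.2,213.8),(226.3,204.5)),"hook":((353.1,259.2),(330.1,321.4)),
"tealhook":((311.6,203.7),(336.9,240.9)),"mat":((336.3,263.6),(307.9,311.1)),"vase":((249.3,140.7),(328.6,145.1)),"sample":((290.3,258.2),(260.5,281.8)),
"stain":((216.4,235.5),(184.5,219)),"brown":((190.3,207.),(187.5,183.9)),"cup":((201.3,192.9),(234.8,183.2)),"amber":((231,278),(181.6,262.5))}
for k,(a,b) in P.items():
    X,r=tri([cs,cd],[a,b]); print(k,X.round(4),np.round(r,4))
print("fh side at .056", ray(cd,(236.6,225.2)))
save(pd,"side_hook.png",(270,350,230,390),5)
save(pd,"side_dryer.png",(160,270,115,255),5)
save(ps,"scene_dryer.png",(180,300,130,260),5)
E
```

```text
timer_crown [0.6893 0.1153 0.1472] [0.0001 0.0001]
temp(c) [0.662  0.0251 0.0963] [0.002 0.002]
hook [ 3.714e-01  3.211e-01 -1.000e-04] [0.0028 0.0028]
tealhook [0.3403 0.0666 0.0236] [0.0063 0.0063]
mat [ 4.240e-01  3.026e-01 -3.000e-04] [0.0022 0.0022]
vase [ 0.3495 -0.3558  0.0815] [0.0054 0.0054]
sample [0.5442 0.2345 0.0211] [0.0025 0.0025]
stain [0.7429 0.1603 0.1526] [0.0024 0.0024]
brown [0.764  0.0349 0.1725] [0.0038 0.0038]
cup [ 0.6618 -0.1382  0.0634] [0.0086 0.0086]
amber [0.7445 0.2346 0.063 ] [0.0046 0.0046]
fh side at .056 (array([0.4830064 , 0.85743333, 0.77302529]), array([ 0.1355392 , -0.73768809, -0.67118179]))
```

View pics/side_hook.png

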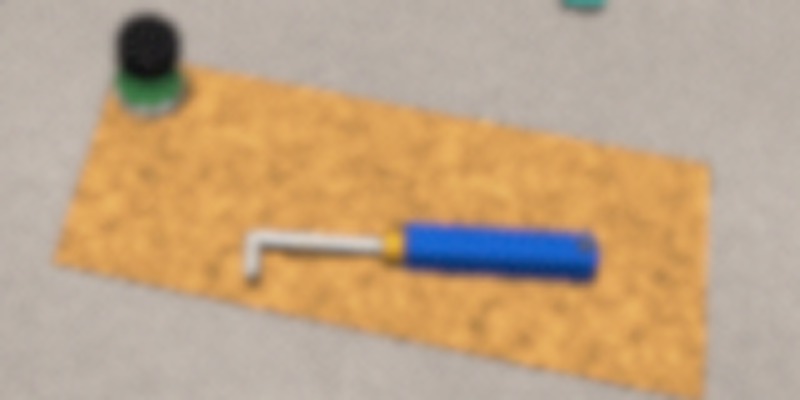

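View pics/side_dryer.png

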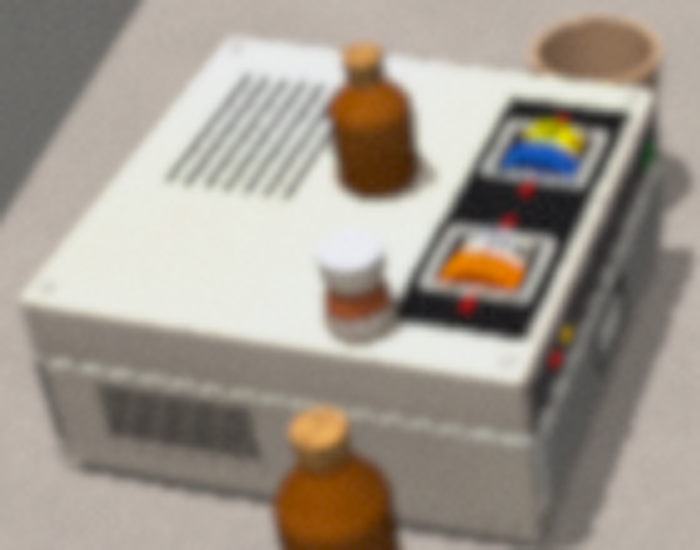

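View pics/scene_dryer.png

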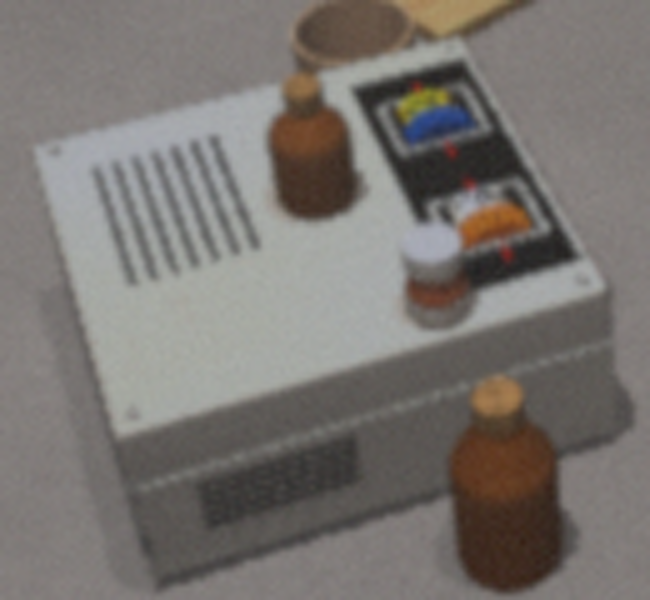

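```bash
python3 - <<'E'
from h import *
ps=env.camera("scene"); pd=env.camera("side"); cs,cd=cam(ps),cam(pd)
f=lambda pts,o:[((x+.5)/5-.5+o[0],(y+.5)/5-.5+o[1]) for x,y in pts]
side=f([(527,385),(652,92),(228,38),(22,305)],(115,160)); sc=f([(608,293),(465,45),(38,150),(118,435)],(130,180))
obj=np.array([[-.14,.13,.13],[-.14,-.13,.13],[.14,-.13,.13],[.14,.13,.13]])
def T(v): 
    c,s=np.cos(v[2]),np.sin(v[2]); return np.array([[c,-s,0],[s,c,0],[0,0,1]]),np.array([v[0],v[1],0])
def res(v,each=False):
    R,t=T(v); X=obj@R.T+t
    return np.r_[(proj(cd,X)-side).ravel(),(proj(cs,X)-sc).ravel()]
s=least_squares(res,[.78,.08,0]); print(s.x,np.rad2deg(s.x[2]),s.fun.round(1))
for a,b in zip(side,sc):print(tri([cd,cs],[a,b]))
R,t=T(s.x)
print("fh",R@[-.14,0,.056]+t, proj(cd,R@[-.14,0,.056]+t),proj(cs,R@[-.14,0,.056]+t))
X,_=tri([cs,cd],[(226.7,221.6),(209.3,209.6)]);print("crown in dryer",R.T@(X-t))
h=f([(405,245),(597,258),(258,241),(252,282)],(230,270))
Q=[atz(cd,q,.013) for q in h];print(np.round(Q,4))
print("mid",(Q[0]+Q[1])/2, np.linalg.norm(Q[0]-Q[1]), "yaw",np.rad2deg(np.arctan2(*(Q[2]-Q[1])[1::-1])),np.linalg.norm(Q[2]-Q[1]))
m=[t_ for t_ in env.trace(pd,"hook_mid")]; print([(d["conf"],np.round(d["extent"],1)) for d in m])
m=[t_ for t_ in env.trace(ps,"hook_mid")]; print([(d["conf"],np.round(d["extent"],1)) for d in m])
save(ps,"scene_hook.png",(220,300,270,400),5)
E
```

```text
[ 0.7706751   0.04799908 -0.134268  ] -7.692989910247001 [-0.6 -0.1  1.1 -0.2 -0.1 -0.3 -1.6 -0.6  1.7 -0.6  0.1 -1.8 -0.7 -0.6
  0.1  1.1]
(array([0.65001133, 0.18667217, 0.1210186 ]), [np.float64(0.00012834757822677363), np.float64(0.0001283475782268169)])
(array([ 0.61773623, -0.05707039,  0.12985667]), [np.float64(0.0022464568366828046), np.float64(0.0022464568366829464)])
(array([ 0.89084467, -0.0961995 ,  0.13029176]), [np.float64(0.000703939466025426), np.float64(0.0007039394660254445)])
(array([0.9255215 , 0.15225929, 0.12532104]), [np.float64(0.0017004341940260268), np.float64(0.0017004341940260056)])
fh [0.63193516 0.06674017 0.056     ] [[235.29517566 224.50303954]] [[237.69710348 228.27956079]]
crown in dryer [-0.08968637  0.05576189  0.1472369 ]
[[0.4186 0.3296 0.013 ]
 [0.3299 0.3294 0.013 ]
 [0.487  0.3331 0.013 ]
 [0.4887 0.3552 0.013 ]]
mid [0.3742756  0.32949848 0.013     ] 0.08869004407928273 yaw 1.3535438802637867 0.15712423956840815
[(0.57, array([342.1, 247.9,  19. ,  43.1]))]
[(0.72, array([318.6, 211.2,  34.2,  26.4])), (0.67, array([345.6, 262.6,  45.5,  26.5])), (0.16, array([250.1, 140.7,  16.4,  36.6]))]
```

View pics/scene_hook.png

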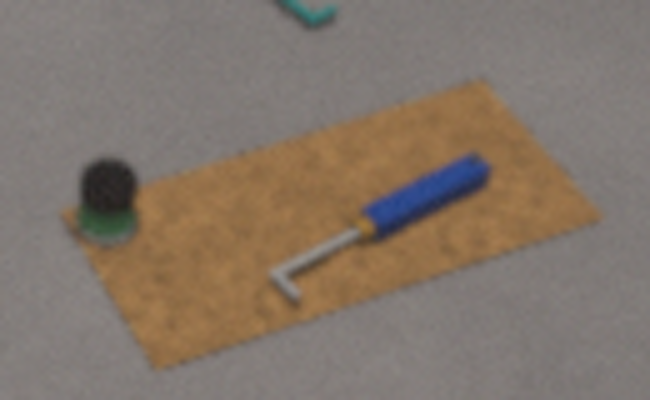

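```bash
python3 - <<'E'
from h import *
o=env.get_obs(); print(o["time"],tool_R(o).round(3))
E
```

```text
2.65 [[ 0.     0.433 -0.901]
 [-0.    -0.901 -0.433]
 [-1.     0.     0.   ]]
```

Request:
carry_out(
  moves=[
    [[0, 0, 6], [26, 29, 3], 1],
    [[0, 0, 6], [26, 29, 3], 1],
    [[0, 0, 6], [26, 29, 3], 1],
    [[0, 0, 6], [26, 29, 3], 1],
    [[0, 0, 6], [26, 29, 3], 1],
  ],
)

```text
time: 3.07
eef_pos: [0.4015, -0.4169, 0.2546]
tool_rot: [1.325, 1.571, -0.84]
ft_force: [0.6, -0.1, 0.2]
width: 0.0851
```

Request:
carry_out(
  moves=[
    [[0, 0, 6], [26, 29, 2], 1],
    [[0, 0, 6], [26, 29, 2], 1],
    [[0, 0, 6], [26, 29, 2], 1],
    [[0, 0, 6], [10, 35, 0], 1],
    [[0, 0, 6], [10, 35, 0], 1],
  ],
)

```text
time: 3.48
eef_pos: [0.4995, -0.2597, 0.2602]
tool_rot: [1.193, 1.57, -0.448]
ft_force: [0.6, -0.6, -0.2]
width: 0.0855
```

Request:
carry_out(
  moves=[
    [[0, 0, 6], [10, 35, 0], 1],
    [[0, 0, 6], [10, 35, 0], 1],
    [[0, 0, 6], [10, 35, 0], 1],
    [[0, 0, 6], [10, 35, 0], 1],
    [[0, 0, 6], [10, 35, 0], 1],
  ],
)

```text
time: 3.9
eef_pos: [0.5488, -0.0846, 0.2605]
tool_rot: [0.948, 1.57, -0.169]
ft_force: [0.0, 0.1, 0.0]
width: 0.0858
```

Request:
carry_out(
  moves=[
    [[0, 0, 6], [10, 35, 0], 1],
    [[0, 0, 6], [-15, 37, -7], 1],
    [[0, 0, 6], [-15, 37, -7], 1],
    [[0, 0, 6], [-15, 37, -7], 1],
    [[0, 0, 6], [-15, 37, -7], 1],
  ],
)

```text
time: 4.32
eef_pos: [0.4977, 0.0982, 0.2321]
tool_rot: [0.932, 1.57, 0.338]
ft_force: [1.7, 1.1, -0.3]
width: 0.0854
```

Request:
carry_out(
  moves=[
    [[0, 0, 6], [-15, 37, -7], 1],
    [[0, 0, 6], [-15, 37, -7], 1],
    [[0, 0, 6], [-15, 37, -7], 1],
    [[0, 0, 6], [-15, 37, -7], 1],
    [[0, 0, 6], [-15, 37, -7], 1],
  ],
)

```text
time: 4.73
eef_pos: [0.4227, 0.2833, 0.1973]
tool_rot: [0.609, 1.57, 0.538]
ft_force: [0.5, -0.2, -0.9]
width: 0.0855
```

```bash
python3 - <<'E'
from h import *
o=env.get_obs(); print(o["time"],o["eef_pos"],o["q"],o["ft_force"]);print(tool_R(o).round(3))
p=env.camera("wrist"); save(p,"wrist1.png",s=1.5)
pts(p,["hook_mid","mat","sample_jar_mid","finger_hole","timer_crown"])
c=cam(p,o)
for d in env.pinpoint(p,"hook_mid"): print(atz(c,d["pixel"][::-1],.013),d["conf"])
E
```

```text
4.7333 [0.42265866 0.2833045  0.1972524 ] [ 4.60602654e-01  3.79425220e-01  1.88988896e+00  6.94624241e-05
  8.71597063e-01 -1.03951345e+00] [ 0.49646478 -0.21453778 -0.87767485]
[[ 0.001  0.071  0.997]
 [ 0.     0.997 -0.071]
 [-1.     0.     0.001]]
hook_mid [([128.6, 290.3], 0.66), ([113.8, 34.2], 0.63)]
mat []
sample_jar_mid [([277.2, 225.3], 0.88)]
finger_hole [([361.0, 83.8], 0.84)]
timer_crown []
[0.37892077 0.32772436 0.013     ] 0.66
[0.34301865 0.05343809 0.013     ] 0.63
```

View pics/wrist1.png

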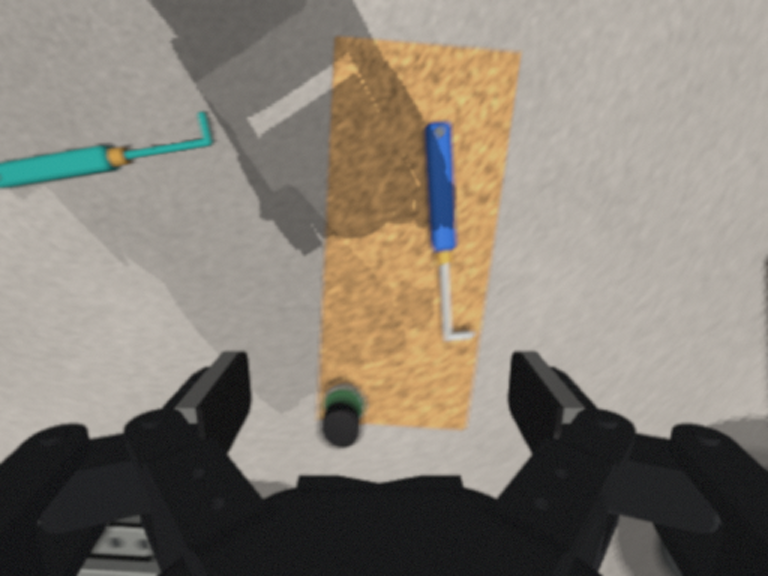

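```bash
python3 - <<'E'
from h import *
o=env.get_obs(); print(o["time"],o["eef_pos"],o["q"].round(3));print(tool_R(o).round(3))
p=env.camera("wrist"); c=cam(p,o); save(p,"wrist2.png",(60,260,200,400),4)
hsv=cv2.cvtColor(p["pixels"],cv2.COLOR_RGB2HSV)
m=((hsv[...,0]>105)&(hsv[...,0]<130)&(hsv[...,1]>130)).astype(np.uint8)
n,l,s,ce=cv2.connectedComponentsWithStats(m); k=1+np.argmax(s[1:,4]); print(s[k],ce[k])
ys,xs=np.where(l==k)
P=np.array([atz(c,(x,y),.018)[:2] for x,y in zip(xs,ys)])
(cx,cy),(w,h),a=cv2.minAreaRect(P.astype(np.float32)*1000); print(cx,cy,w,h,a)
print(atz(c,ce[k],.02))
for d in env.pinpoint(p,"hook_mid"): print(atz(c,d["pixel"][::-1],.013),d["conf"])
E
```

```text
5.0833 [0.42421561 0.28072062 0.19755525] [ 0.455  0.379  1.89  -0.     0.873 -1.038]
[[ 0.     0.078  0.997]
 [ 0.     0.997 -0.078]
 [-1.     0.     0.   ]]
[ 284   81   20   85 1287] [293.79020979 123.72882673]
376.49798583984375 328.78338623046875 88.01929473876953 17.079517364501953 0.5700230598449707
[0.37555219 0.32849727 0.02      ]
[0.37746136 0.32788511 0.013     ] 0.91
[0.34376804 0.05426398 0.013     ] 0.88
```

View pics/wrist2.png

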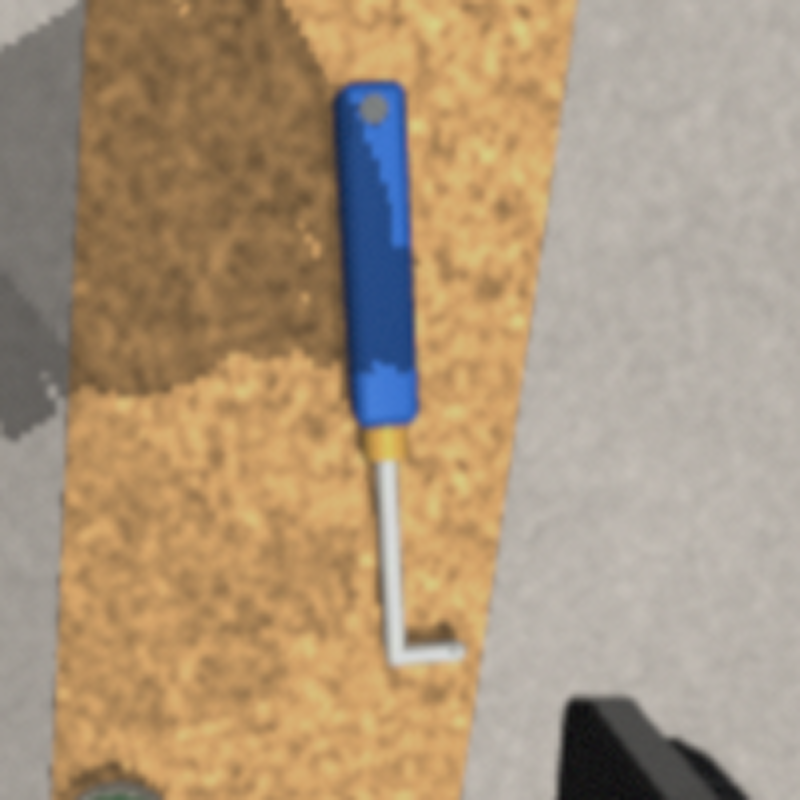

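Request:
carry_out(
  moves=[
    [[0, 0, 5], [-24, 32, 0], 1],
    [[0, 0, 0], [0, 16, -30], 1],
    [[0, 0, 0], [0, 0, -40], 1],
    [[0, 0, 0], [0, 0, -40], 1],
    [[0, 0, 0], [0, 0, 0], 1],
  ],
)

```text
time: 5.6
eef_pos: [0.3978, 0.3276, 0.0818]
tool_rot: [-2.596, 1.561, -2.586]
ft_force: [0.1, -0.9, -0.7]
width: 0.0853
```

```bash
python3 - <<'E'
from h import *
env.camera("wrist")
o=env.get_obs(); print(o["time"],o["eef_pos"]);print(tool_R(o).round(3))
p=env.camera("wrist"); c=cam(p,o); save(p,"wrist3.png",s=1.5)
hsv=cv2.cvtColor(p["pixels"],cv2.COLOR_RGB2HSV)
m=((hsv[...,0]>105)&(hsv[...,0]<130)&(hsv[...,1]>130)).astype(np.uint8)
n,l,s,ce=cv2.connectedComponentsWithStats(m); k=1+np.argmax(s[1:,4]); print(s[k],ce[k])
ys,xs=np.where(l==k)
P=np.array([atz(c,(x,y),.020)[:2] for x,y in zip(xs,ys)])
(cx,cy),(w,h),a=cv2.minAreaRect(P.astype(np.float32)*1000); print(cx,cy,w,h,a)
E
```

```text
5.65 [0.39884146 0.3282478  0.08506746]
[[-0.006 -0.01   1.   ]
 [-0.003  1.     0.01 ]
 [-1.    -0.003 -0.006]]
[ 243  110   24  123 2712] [254.44100295 171.78613569]
376.422119140625 329.3038024902344 87.64086151123047 16.253263473510742 0.2327534258365631
```

View pics/wrist3.png

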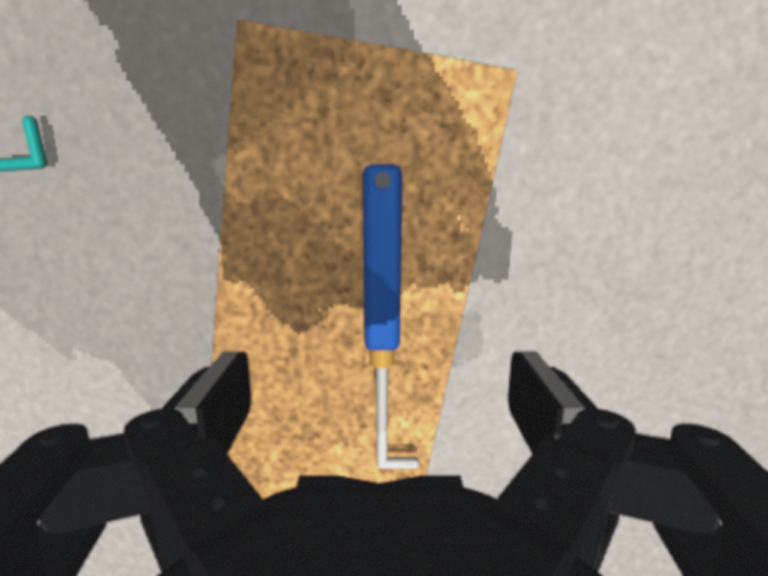

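Request:
carry_out(
  moves=[
    [[0, 0, 0], [0, -1, -35], 1],
    [[0, 0, 0], [0, 0, -28], 1],
    [[0, 0, 0], [0, 0, -10], 1],
    [[0, 0, 0], [0, 0, 0], 1],
    [[0, 0, 0], [0, 0, 0], 0.5],
  ],
)

```text
time: 6.12
eef_pos: [0.4006, 0.3289, 0.0161]
tool_rot: [0.592, 1.569, 0.603]
ft_force: [0.6, -0.6, 0.3]
width: 0.0755
```

Request:
carry_out(
  moves=[
    [[0, 0, 0], [0, 0, 0], 0],
    [[0, 0, 0], [0, 0, 0], 0],
    [[0, 0, 0], [0, 0, 0], 0],
    [[0, 0, 0], [0, 0, 0], 0],
    [[0, 0, 0], [0, 0, 0], 0],
  ],
)

```text
time: 6.53
eef_pos: [0.3999, 0.3288, 0.0152]
tool_rot: [0.6, 1.57, 0.611]
ft_force: [-1.3, -0.6, 9.0]
width: 0.0167
```

Request:
carry_out(
  moves=[
    [[0, 0, 0], [0, 0, 0], 0],
    [[0, 0, 0], [0, 0, 15], 0],
    [[0, 0, 0], [0, 0, 30], 0],
    [[0, 0, 0], [0, 0, 30], 0],
    [[0, 0, 0], [0, 0, 0], 0],
  ],
)

```text
time: 6.95
eef_pos: [0.401, 0.3296, 0.0937]
tool_rot: [0.565, 1.564, 0.577]
ft_force: [1.0, -0.3, 0.4]
width: 0.0166
```

```bash
python3 - <<'E'
from h import *
p0=env.camera("side")
o=env.get_obs(); print(o["time"],o["eef_pos"],o["ft_force"],o["wrist_torque"],o["width"]);print(tool_R(o).round(3))
p=env.camera("wrist"); save(p,"wrist4.png",s=1.5)
save(p0,"side4.png",(200,350,220,420),4)
E
```

```text
7.0 [0.40048867 0.3292379  0.09169153] [ 0.4032564  -0.42518655 -0.35935608] [-0.04141135  0.04330231 -0.04506444] 0.016670913472065126
[[ 0.004 -0.012  1.   ]
 [ 0.003  1.     0.012]
 [-1.     0.003  0.004]]
```

View pics/wrist4.png

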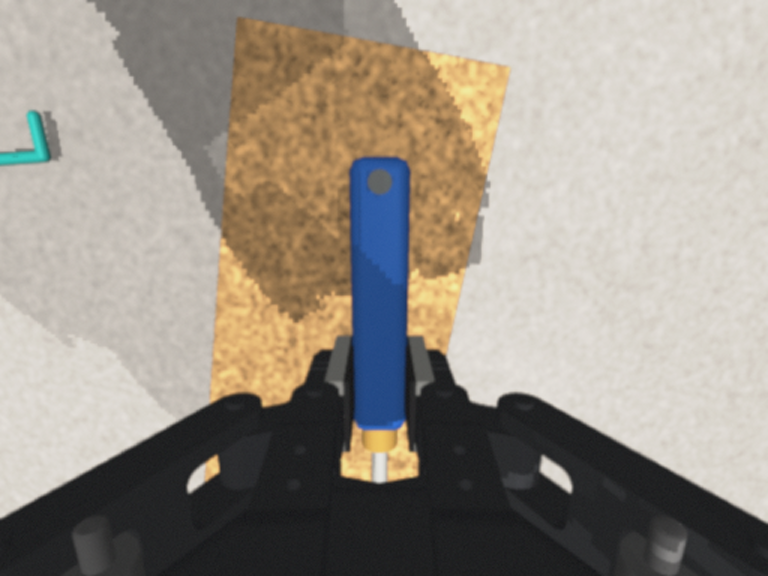

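View pics/side4.png

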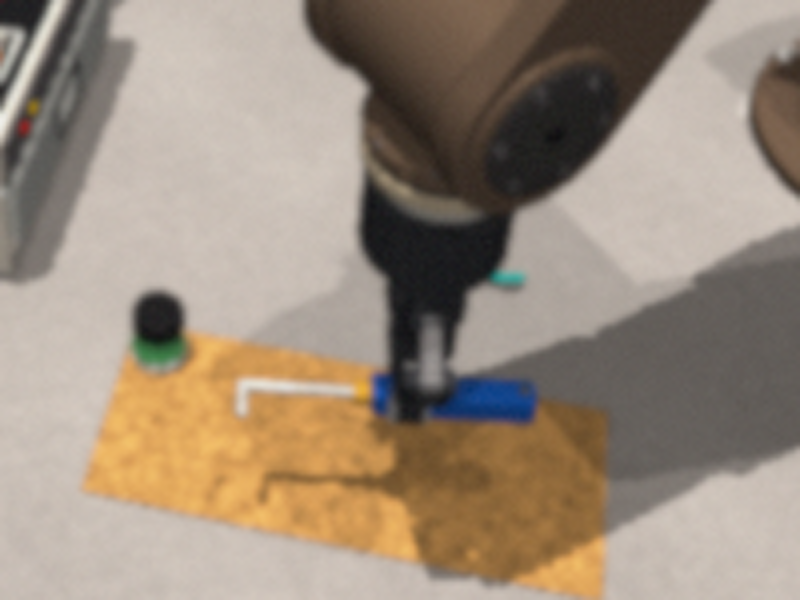

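Request:
carry_out(
  moves=[
    [[0, 0, -1.2], [15, -36, 0], 0],
    [[0, 0, -1.2], [15, -36, 0], 0],
    [[0, 0, -1.2], [15, -36, 0], 0],
    [[0, 0, -1.2], [15, -36, 0], 0],
    [[0, 0, -1.2], [15, -36, 0], 0],
  ],
)

```text
time: 7.47
eef_pos: [0.4744, 0.1468, 0.0881]
tool_rot: [-2.92, 1.569, -3.014]
ft_force: [1.2, 0.3, -1.6]
width: 0.0167
```

Request:
carry_out(
  moves=[
    [[0, 0, -1.2], [15, -36, 0], 0],
    [[0, 0, -1.2], [15, -36, 0], 0],
    [[0, 0, 0], [3, -3, -31], 0],
    [[0, 0, 0], [0, 0, 0], 0],
    [[0, 0, 0], [0, 0, 0], 0],
  ],
)

```text
time: 7.88
eef_pos: [0.5062, 0.0734, 0.0566]
tool_rot: [-3.018, 1.566, 3.129]
ft_force: [-0.6, 0.4, -0.3]
width: 0.0167
```

```bash
python3 - <<'E'
from h import *
p0=env.camera("side")
o=env.get_obs(); print(o["time"],o["eef_pos"],o["ft_force"],o["width"]);print(tool_R(o).round(3))
p=env.camera("wrist"); save(p,"wrist5.png",s=1.5); c=cam(p,o)
save(p0,"side5.png",(170,300,180,340),5)
for q,cc in((p,c),(p0,cam(p0))):
  for l in ["finger_hole","timer_crown","temperature_mark","tray","hook_mid"]:
    print(l,[(d["pixel"],d["conf"]) for d in env.pinpoint(q,l)])
E
```

```text
7.9333 [0.50656395 0.07413504 0.05767653] [-0.5865822   0.06367446 -0.93303867] 0.016637750852134252
[[-0.003  0.134  0.991]
 [ 0.     0.991 -0.134]
 [-1.    -0.    -0.003]]
finger_hole []
timer_crown []
temperature_mark []
tray []
hook_mid [([199.9, 252.3], 0.85)]
finger_hole [([225.4, 237.4], 0.83), ([211.4, 209.5], 0.71), ([183.2, 190.9], 0.41)]
timer_crown [([210.2, 209.5], 0.64), ([184.3, 234.0], 0.61)]
temperature_mark [([203.1, 227.2], 0.66)]
tray []
hook_mid [([232.0, 288.4], 0.82), ([217.1, 185.0], 0.75), ([241.0, 336.6], 0.55), ([182.2, 233.2], 0.55)]
```

View pics/wrist5.png

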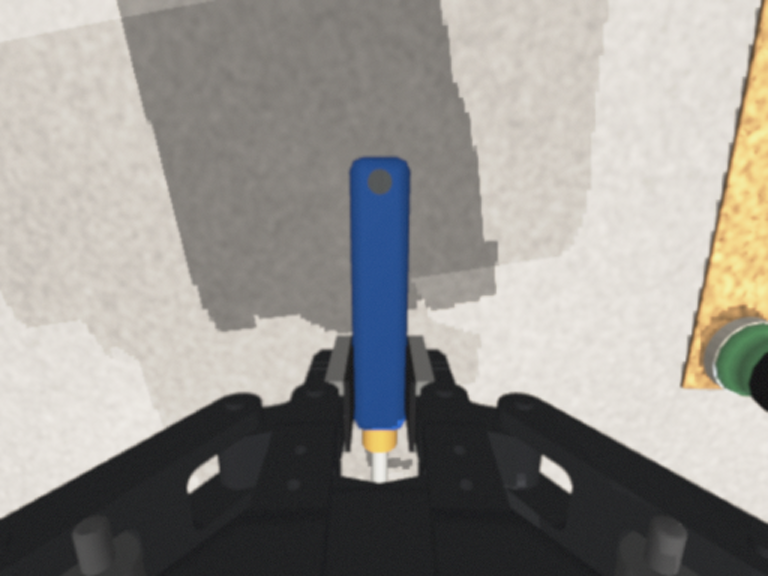

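View pics/side5.png

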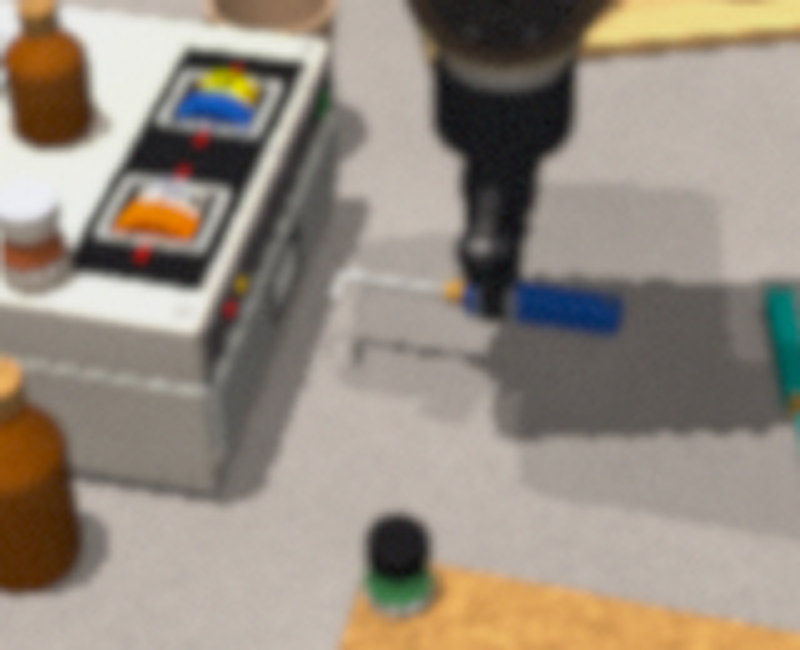

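Request:
carry_out(
  moves=[
    [[0, 0, 0], [9.9, -1.3, 0], 0],
    [[0, 0, 0], [9.9, -1.3, 0], 0],
    [[0, 0, 0], [9.9, -1.3, 0], 0],
    [[0, 0, 0], [5, -0.7, 0], 0],
    [[0, 0, 0], [0, 0, 0], 0],
  ],
)

```text
time: 8.9
eef_pos: [0.5439, 0.0687, 0.0582]
tool_rot: [0.211, 1.57, 0.075]
ft_force: [-1.2, 0.2, -0.7]
width: 0.0167
```

```bash
python3 - <<'E'
from h import *
p0=env.camera("side")
o=env.get_obs(); print(o["time"],o["eef_pos"],o["ft_force"],o["width"])
save(p0,"side6.png",(190,270,210,310),8)
E
```

```text
8.95 [0.54284214 0.06883876 0.05808609] [-0.30400099  0.36840018 -0.64499299] 0.016471195772905997
```

View pics/side6.png

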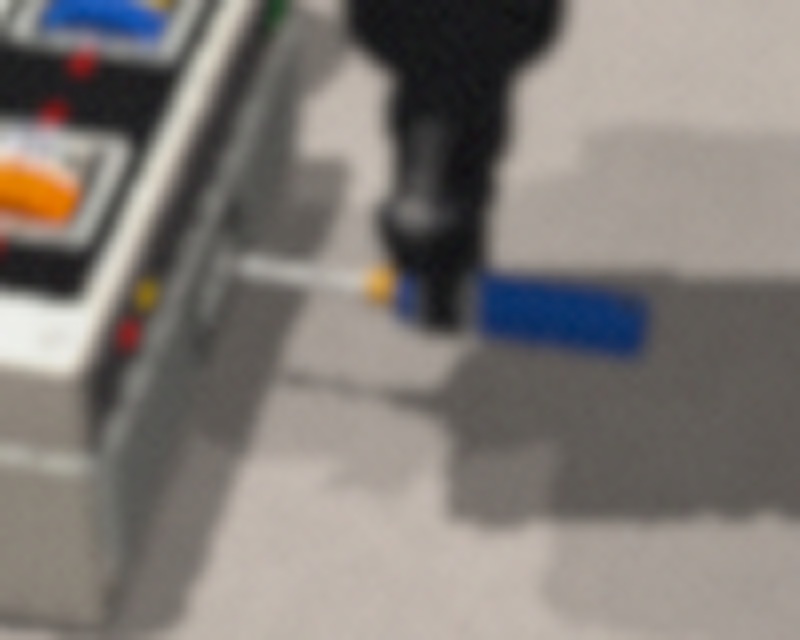

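Request:
carry_out(
  moves=[
    [[0, 0, 0], [5, -0.7, 0], 0],
    [[0, 0, 0], [5, -0.7, 0], 0],
    [[0, 0, 0], [5, -0.7, 0], 0],
    [[0, 0, 0], [0, 0, 0], 0],
    [[0, 0, 0], [0, 0, 0], 0],
  ],
)

```text
time: 9.37
eef_pos: [0.5575, 0.0669, 0.0583]
tool_rot: [1.087, 1.571, 0.951]
ft_force: [-0.1, 0.1, -1.6]
width: 0.0167
```

```bash
python3 - <<'E'
from h import *
p0=env.camera("side")
o=env.get_obs(); print(o["time"],o["eef_pos"],o["ft_force"],o["width"])
save(p0,"side7.png",(190,270,210,310),8)
E
```

```text
9.4167 [0.55719469 0.06691424 0.05824689] [-0.00728278  0.36471433 -0.25576239] 0.01676949048261743
```

View pics/side7.png

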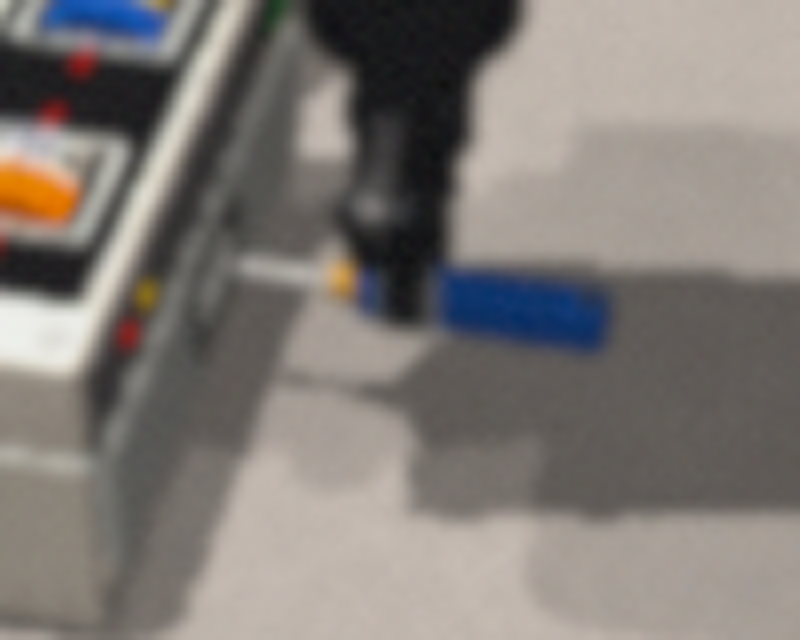

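Request:
carry_out(
  moves=[
    [[0, 0, 0], [0.8, 6, 0], 0],
    [[0, 0, 0], [0.8, 6, 0], 0],
    [[0, 0, 0], [0.8, 6, 0], 0],
    [[0, 0, 0], [0.7, 4.8, 0], 0],
    [[0, 0, 0], [0, 0, 0], 0],
  ],
)

```text
time: 9.83
eef_pos: [0.5605, 0.0909, 0.0583]
tool_rot: [0.809, 1.571, 0.676]
ft_force: [0.4, -0.0, -1.3]
width: 0.0164
```

Request:
carry_out(
  moves=[
    [[0, 0, 0], [-5, 0.7, 0], 0],
    [[0, 0, 0], [-5, 0.7, 0], 0],
    [[0, 0, 0], [-5, 0.7, 0], 0],
    [[0, 0, 0], [-5, 0.7, 0], 0],
    [[0, 0, 0], [-5, 0.7, 0], 0],
  ],
)

```text
time: 10.25
eef_pos: [0.5351, 0.0931, 0.0584]
tool_rot: [0.303, 1.57, 0.167]
ft_force: [2.6, -0.0, -2.1]
width: 0.0162
```

```bash
python3 - <<'E'
from h import *
p0=env.camera("side")
o=env.get_obs(); print(o["time"],o["eef_pos"],o["ft_force"],o["width"])
save(p0,"side8.png",(190,270,210,310),8)
E
```

```text
10.3 [0.53405912 0.09325172 0.05835748] [-0.55272457 -0.57836565 -0.04056868] 0.01637944393972891
```

View pics/side8.png

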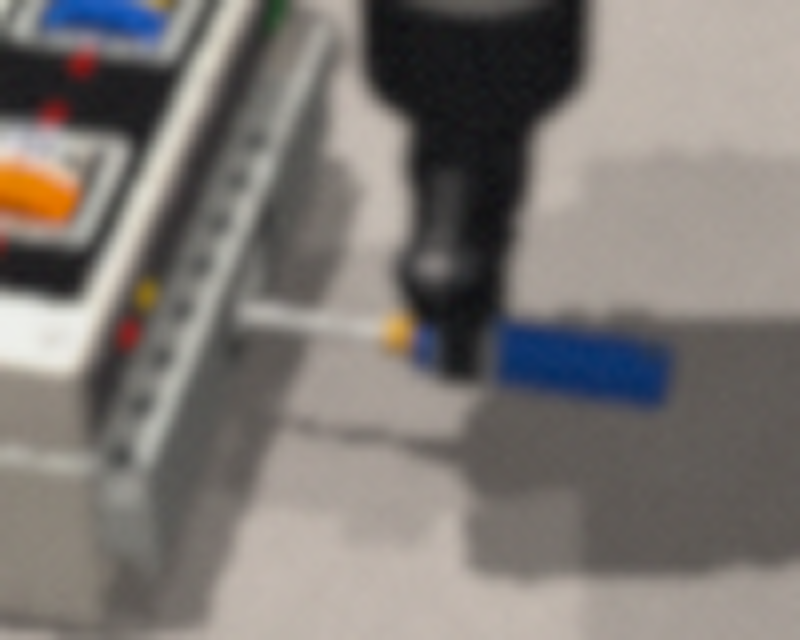

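The tray is sliding out, with the toe caught behind the plate. I'll keep pulling.

Request:
carry_out(
  moves=[
    [[0, 0, 0], [-9.9, 1.3, 0], 0],
    [[0, 0, 0], [-9.9, 1.3, 0], 0],
    [[0, 0, 0], [-9.9, 1.3, 0], 0],
    [[0, 0, 0], [-9.9, 1.3, 0], 0],
    [[0, 0, 0], [-9.9, 1.3, 0], 0],
  ],
)

```text
time: 10.72
eef_pos: [0.485, 0.0998, 0.0584]
tool_rot: [0.461, 1.57, 0.326]
ft_force: [4.2, -0.1, -1.8]
width: 0.0164
```

Request:
carry_out(
  moves=[
    [[0, 0, 0], [-5, 0.7, 0], 0],
    [[0, 0, 0], [-5, 0.7, 0], 0],
    [[0, 0, 0], [-3, 0.4, 0], 0],
    [[0, 0, 0], [-3, 0.4, 0], 0],
    [[0, 0, 0], [0, 0, 0], 0],
  ],
)

```text
time: 11.13
eef_pos: [0.4694, 0.102, 0.0583]
tool_rot: [-3.086, 1.57, 3.062]
ft_force: [-0.1, 0.5, -0.8]
width: 0.0167
```

```bash
python3 - <<'E'
from h import *
p0=env.camera("side")
o=env.get_obs(); print(o["time"],o["eef_pos"],o["ft_force"],o["width"],o["q"].round(2)); print(tool_R(o).round(3))
save(p0,"side9.png",(170,290,190,350),5)
E
```

```text
11.1833 [0.46951172 0.10192987 0.0582641 ] [ 1.13046729 -0.18607487 -1.39760848] 0.01659454207833599 [ 0.08  0.58  2.07  0.    0.49 -1.36]
[[-0.001  0.135  0.991]
 [ 0.     0.991 -0.135]
 [-1.    -0.    -0.001]]
```

View pics/side9.png

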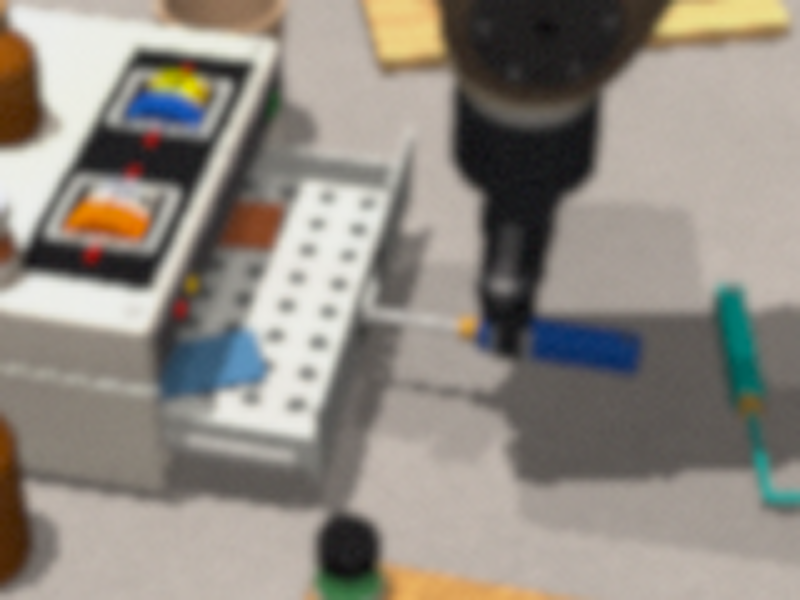

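Request:
carry_out(
  moves=[
    [[0, 0, 0], [-3, 0.4, 0], 0],
    [[0, 0, 0], [-2, 0.3, 0], 0],
    [[0, 0, 0], [-2, 0.3, 0], 0],
  ],
)

```text
time: 11.43
eef_pos: [0.4633, 0.1029, 0.0583]
tool_rot: [0.279, 1.57, 0.144]
ft_force: [12.3, -2.1, -2.0]
width: 0.0165
```

Request:
carry_out(
  moves=[
    [[0, 0, 0], [-1, 0.1, 0], 0],
    [[0, 0, 0], [-1, 0.1, 0], 0],
  ],
)

```text
time: 11.6
eef_pos: [0.4632, 0.1031, 0.0587]
tool_rot: [0.216, 1.565, 0.08]
ft_force: [14.6, -2.6, -4.7]
width: 0.0167
```

Request:
carry_out(
  moves=[
    [[0, 0, 0], [5, -0.7, 0], 0],
    [[0, 0, 0], [5, -0.7, 0], 0],
    [[0, 0, 0], [0, 0, 0], 0],
  ],
)

```text
time: 11.85
eef_pos: [0.4715, 0.1016, 0.0582]
tool_rot: [2.998, 1.571, 2.862]
ft_force: [0.3, -0.6, -1.0]
width: 0.0167
```

Request:
carry_out(
  moves=[
    [[0, 0, 0], [-0.8, -6, 0], 0],
    [[0, 0, 0], [-0.8, -6, 0], 0],
    [[0, 0, 0], [-0.8, -6, 0], 0],
    [[0, 0, 0], [-0.7, -5, 0], 0],
    [[0, 0, 0], [0, 0, 0], 0],
  ],
)

```text
time: 12.27
eef_pos: [0.4675, 0.0777, 0.0583]
tool_rot: [-3.082, 1.57, 3.065]
ft_force: [0.7, -0.7, -0.8]
width: 0.0165
```

```bash
python3 - <<'E'
from h import *
p0=env.camera("side")
o=env.get_obs(); print(o["time"],o["eef_pos"],o["ft_force"],o["width"],o["q"].round(2)); print(tool_R(o).round(3))
save(p0,"side10.png",(170,290,190,350),5)
E
```

```text
12.3167 [0.46768459 0.07808352 0.05836091] [ 0.16066982  0.02794618 -0.47112761] 0.016289575674490398 [ 0.03  0.57  2.09  0.    0.48 -1.41]
[[-0.     0.136  0.991]
 [ 0.     0.991 -0.136]
 [-1.     0.    -0.   ]]
```

View pics/side10.png

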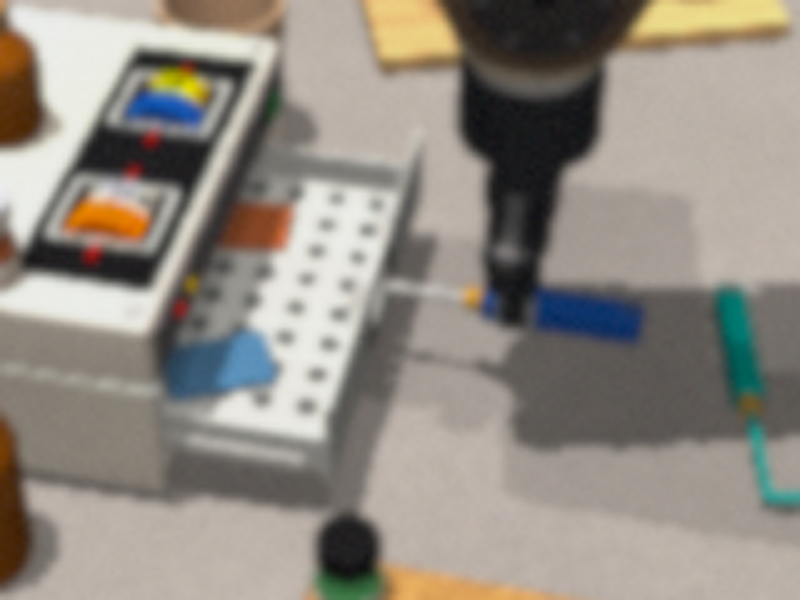

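Now withdraw the toe in small steps, watching the force.

Request:
carry_out(
  moves=[
    [[0, 0, 0], [-7, 0.9, 0], 0],
    [[0, 0, 0], [-7, 0.9, 0], 0],
    [[0, 0, 0], [-7, 0.9, 0], 0],
  ],
)

```text
time: 12.57
eef_pos: [0.4458, 0.0816, 0.0583]
tool_rot: [3.081, 1.57, 2.947]
ft_force: [0.3, -0.5, -0.7]
width: 0.0163
```

Request:
carry_out(
  moves=[
    [[0, 0, 0], [-8, 1.1, 0], 0],
    [[0, 0, 0], [-6, 0.8, 0], 0],
    [[0, 0, 0], [0, 0, 0], 0],
  ],
)

```text
time: 12.82
eef_pos: [0.4313, 0.0836, 0.0584]
tool_rot: [-3.047, 1.57, 3.102]
ft_force: [0.8, -0.1, -0.3]
width: 0.0168
```

```bash
python3 - <<'E'
from h import *
p0=env.camera("side")
o=env.get_obs(); print(o["time"],o["eef_pos"],o["ft_force"],o["width"],o["q"].round(2)); print(tool_R(o).round(3))
save(p0,"side11.png",(170,290,190,350),5)
E
```

```text
12.8667 [0.43222756 0.08353777 0.05843738] [ 0.02789002  0.62657067 -1.3295921 ] 0.016584506455751786 [ 0.04  0.55  2.17  0.    0.43 -1.4 ]
[[-0.     0.134  0.991]
 [ 0.     0.991 -0.134]
 [-1.     0.    -0.   ]]
```

View pics/side11.png

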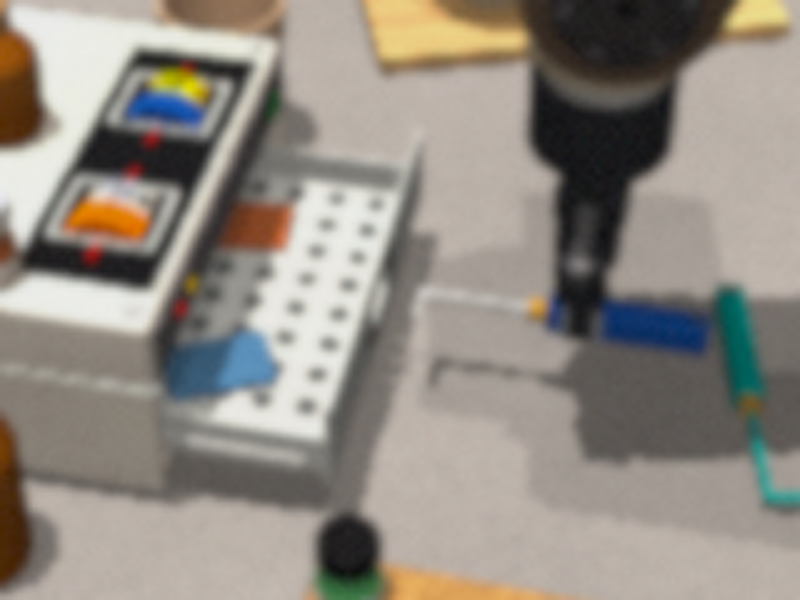

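Request:
carry_out(
  moves=[
    [[0, 0, 0], [0, 0, 35], 0],
    [[0, 0, 1.4], [-5, 37, 0], 0],
    [[0, 0, 1.4], [-5, 39, 0], 0],
    [[0, 0, 1.4], [-5, 39, 0], 0],
    [[0, 0, 1.4], [-5, 39, 0], 0],
  ],
)

```text
time: 13.28
eef_pos: [0.4128, 0.239, 0.0936]
tool_rot: [0.484, 1.57, 0.447]
ft_force: [0.7, -0.7, -1.8]
width: 0.0167
```

Request:
carry_out(
  moves=[
    [[0, 0, 1.4], [-6, 39, 0], 0],
    [[0, 0, 1.4], [-6, 39, 0], 0],
    [[0, 0, 0], [0, 0, -30], 0],
    [[0, 0, 0], [0, 0, -30], 0],
    [[0, 0, 0], [0, 0, 0], 0],
  ],
)

```text
time: 13.7
eef_pos: [0.3991, 0.3152, 0.0295]
tool_rot: [-2.624, 1.565, -2.611]
ft_force: [-0.7, -0.4, -0.9]
width: 0.0166
```

```bash
python3 - <<'E'
from h import *
p0=env.camera("side")
o=env.get_obs(); print(o["time"],o["eef_pos"],o["ft_force"],o["width"],o["q"].round(2)); print(tool_R(o).round(3))
save(p0,"side12.png",(230,350,200,400),4)
E
```

```text
13.75 [0.39979788 0.31500842 0.03159611] [ 0.87975052 -0.43216877  0.5272994 ] 0.016860153949476882 [ 0.54  0.65  2.01  0.    0.48 -1.05]
[[-0.004 -0.012  1.   ]
 [-0.002  1.     0.012]
 [-1.    -0.002 -0.004]]
```

View pics/side12.png

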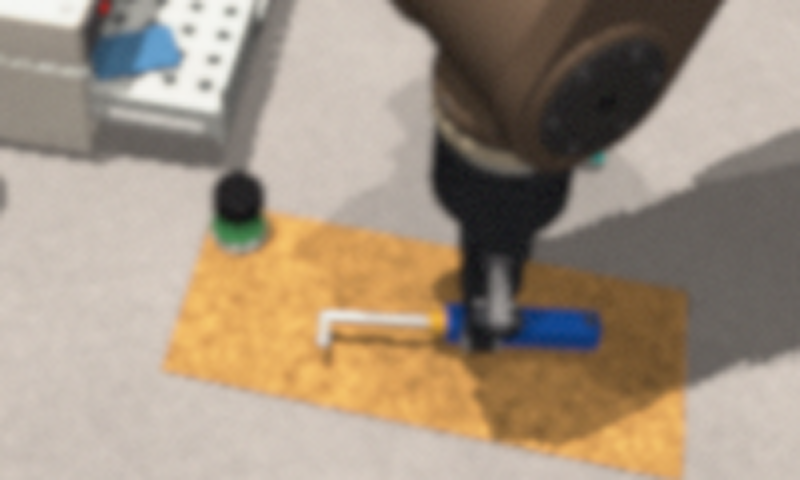

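Above the mat and level. Lower gently (commanded z ≈ 33 → 15.5).

Request:
carry_out(
  moves=[
    [[0, 0, 0], [0, 0, -10], 0],
    [[0, 0, 0], [0, 0, -5], 0],
    [[0, 0, 0], [0, 0, 0], 0],
  ],
)

```text
time: 14.0
eef_pos: [0.4012, 0.315, 0.0185]
tool_rot: [0.716, 1.57, 0.726]
ft_force: [-0.1, -0.4, -0.6]
width: 0.0166
```

Request:
carry_out(
  moves=[
    [[0, 0, 0], [0, 0, -1.5], 0],
    [[0, 0, 0], [0, 0, -1], 0],
    [[0, 0, 0], [0, 0, 0], 0],
  ],
)

```text
time: 14.25
eef_pos: [0.4011, 0.3153, 0.0162]
tool_rot: [0.625, 1.57, 0.636]
ft_force: [-1.3, 0.1, -0.0]
width: 0.0161
```

Request:
carry_out(
  moves=[
    [[0, 0, 0], [0, 0, -0.7], 0],
    [[0, 0, 0], [0, 0, 0], 0],
  ],
)

```text
time: 14.42
eef_pos: [0.4009, 0.3153, 0.0153]
tool_rot: [0.72, 1.57, 0.732]
ft_force: [-0.2, 0.7, -1.9]
width: 0.0169
```

Request:
carry_out(
  moves=[
    [[0, 0, 0], [0, 0, 0], 0.35],
    [[0, 0, 0], [0, 0, 0], 0.5],
    [[0, 0, 0], [0, 0, 0], 0.7],
    [[0, 0, 0], [0, 0, 0], 0.8],
    [[0, 0, 0], [0, 0, 10], 0.8],
  ],
)

```text
time: 14.83
eef_pos: [0.4003, 0.315, 0.0243]
tool_rot: [-2.647, 1.569, -2.635]
ft_force: [-0.2, 0.3, -0.1]
width: 0.0682
```

Request:
carry_out(
  moves=[
    [[0, 0, 0], [0, 0, 30], 0.8],
    [[0, 0, 0], [0, 0, 40], 0.8],
    [[0, 0, 0], [0, 0, 40], 0.4],
    [[0, 0, 0], [0, 0, 40], 0],
    [[0, 0, 0], [0, 0, 30], 0],
  ],
)

```text
time: 15.25
eef_pos: [0.4008, 0.3153, 0.2092]
tool_rot: [0.553, 1.568, 0.564]
ft_force: [0.8, -0.5, 0.8]
width: 0.0324
```

```bash
python3 - <<'E'
from h import *
p0=env.camera("side"); ps=env.camera("scene")
o=env.get_obs(); print(o["time"],o["eef_pos"],o["ft_force"],o["width"],o["q"].round(2)); print(tool_R(o).round(3))
p=env.camera("wrist"); save(p,"wrist13.png",s=1.5)
save(p0,"side13.png",(160,350,110,400),2.7);save(ps,"scene13.png",(180,300,130,280),5)
E
```

```text
15.35 [0.40202466 0.31612961 0.21054987] [ 0.6211872   0.42437442 -0.24975537] 0.0179673657657954 [ 0.54  0.36  1.87  0.    0.9  -1.05]
[[ 0.008 -0.012  1.   ]
 [ 0.005  1.     0.012]
 [-1.     0.005  0.008]]
```

View pics/side13.png

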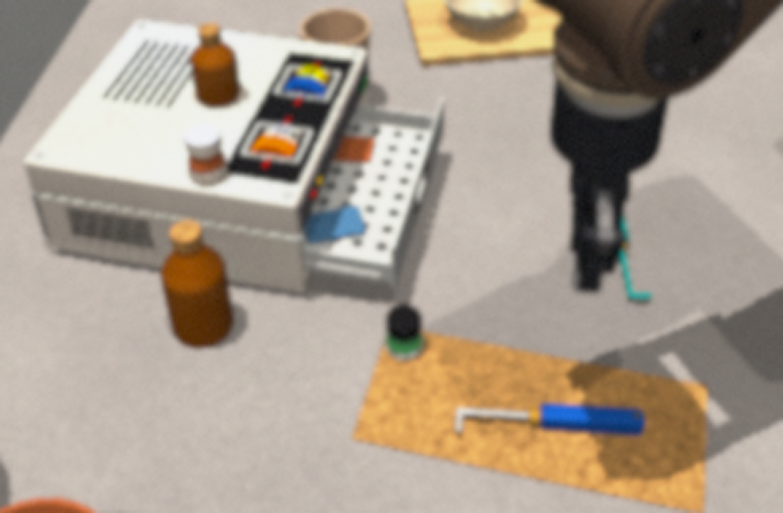

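View pics/wrist13.png

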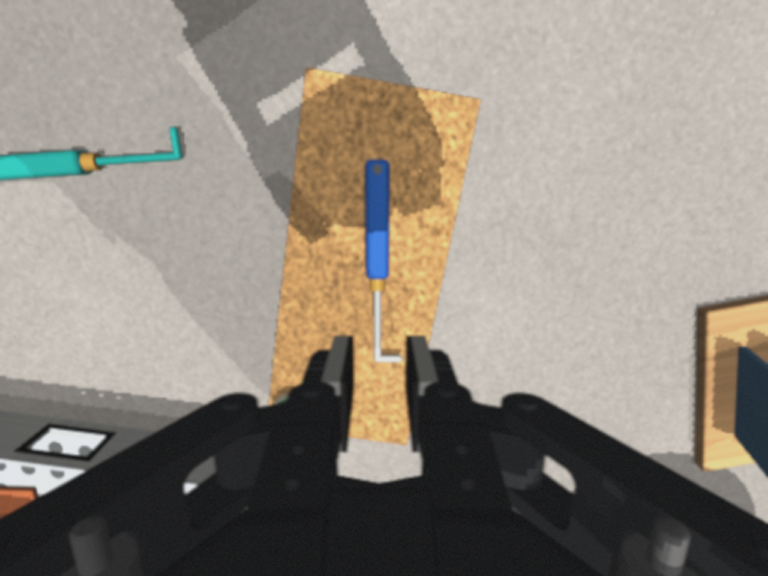

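View pics/scene13.png

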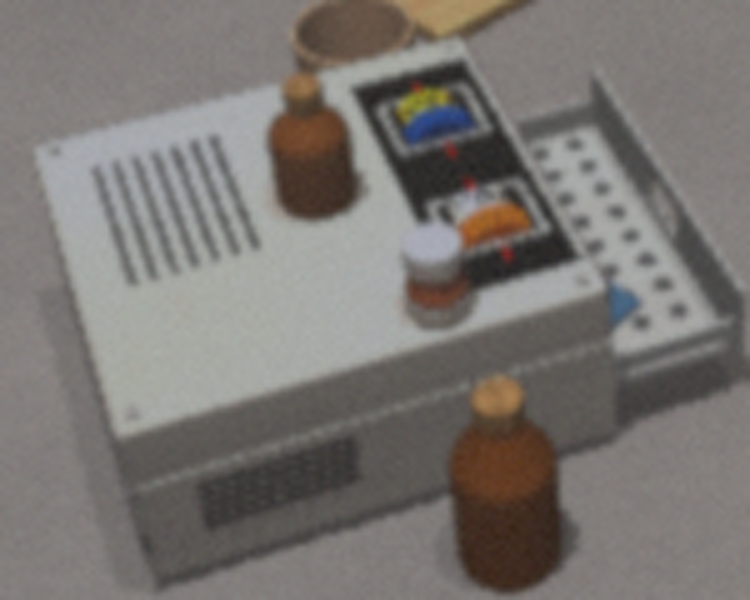

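The hook lies flat on the mat and the tray is out. Next is the timer: close the fingers, turn the jaws along the dryer's x, and look from above.

Request:
carry_out(
  moves=[
    [[0, 0, -6.6], [19, -16, 6], 0],
    [[0, 0, -6.6], [19, -16, 6], 0],
    [[0, 0, -6.6], [19, -16, 6], 0],
    [[0, 0, -6.6], [19, -16, 6], 0],
    [[0, 0, -6.6], [19, -16, 6], 0],
  ],
)

```text
time: 15.82
eef_pos: [0.4961, 0.2343, 0.2343]
tool_rot: [-2.27, 1.569, -2.84]
ft_force: [0.5, 0.3, -0.6]
width: -0.0002
```

Request:
carry_out(
  moves=[
    [[0, 0, -6.6], [19, -16, 6], 0],
    [[0, 0, -6.6], [19, -16, 6], 0],
    [[0, 0, -6.6], [19, -16, 6], 0],
    [[0, 0, -6.6], [19, -16, 6], 0],
    [[0, 0, -6.6], [19, -16, 0], 0],
  ],
)

```text
time: 16.23
eef_pos: [0.5915, 0.1544, 0.259]
tool_rot: [-1.864, 1.57, -3.01]
ft_force: [0.1, 0.4, 0.4]
width: -0.0003
```

Request:
carry_out(
  moves=[
    [[0, 0, -6.6], [19, -16, 0], 0],
    [[0, 0, -6.6], [19, -16, 0], 0],
    [[0, 0, -6.6], [19, -16, 0], 0],
    [[0, 0, -6.6], [19, -16, 0], 0],
    [[0, 0, -6.0], [19, -16, 0], 0],
  ],
)

```text
time: 16.65
eef_pos: [0.6862, 0.0744, 0.2575]
tool_rot: [-1.414, 1.568, -3.126]
ft_force: [-0.3, 0.3, -0.5]
width: -0.0001
```

Request:
carry_out(
  moves=[
    [[0, 0, 0], [0, 0, 0], 0],
  ],
)

```text
time: 16.73
eef_pos: [0.6878, 0.0723, 0.2569]
tool_rot: [-1.095, 1.569, -2.81]
ft_force: [0.1, 0.1, 0.8]
width: -0.0001
```

```bash
python3 - <<'E'
from h import *
env.camera("wrist")
o=env.get_obs(); print(o["time"],o["eef_pos"],o["ft_force"],o["width"],o["q"].round(2)); print(tool_R(o).round(3))
p=env.camera("wrist"); save(p,"wrist14.png",s=1.5); c=cam(p,o)
for l,z in [("timer_crown",.144),("temperature_mark",.144),("stain_jar_mid",.155),("brown_bottle_mid",.1725)]:
  for d in env.pinpoint(p,l): print(l,d["pixel"],d["conf"],atz(c,d["pixel"][::-1],z))
E
```

```text
16.7833 [0.68641849 0.07370885 0.25687573] [-0.09337159  0.06046968  0.34973165] 0.0002455499502568164 [ 0.01  0.57  1.36 -0.    1.21  0.15]
[[-0.003  0.991 -0.137]
 [-0.    -0.137 -0.991]
 [-1.    -0.003  0.001]]
timer_crown [141.0, 245.6] 0.98 [0.68754934 0.11661044 0.144     ]
temperature_mark [9.0, 287.4] 0.25 [0.73342162 0.21108154 0.144     ]
stain_jar_mid [80.8, 306.9] 0.77 [0.74132825 0.1567033  0.155     ]
brown_bottle_mid [228.4, 351.2] 0.86 [0.76379614 0.03772543 0.1725    ]
```

View pics/wrist14.png

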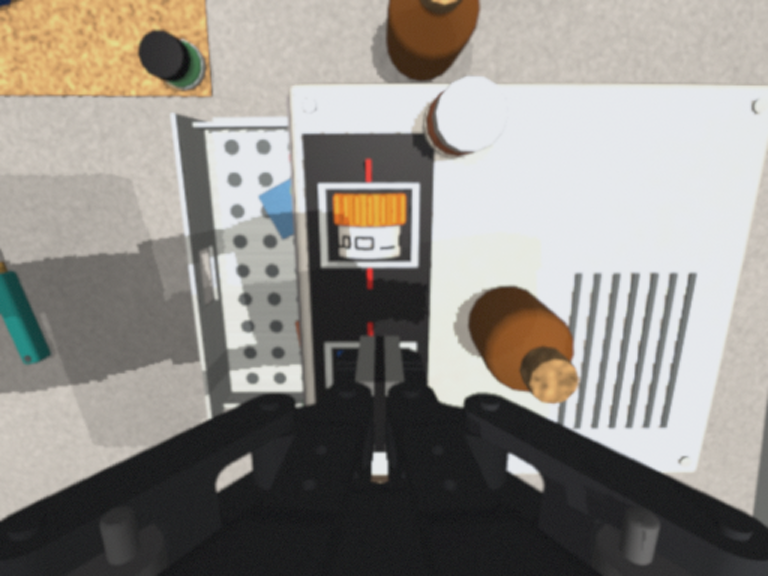

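```bash
python3 - <<'E'
from h import *
p=env.camera("wrist"); save(p,"wrist15.png",(115,185,205,290),9)
c=cv2.rotate(cv2.imread("pics/wrist15.png"),cv2.ROTATE_90_CLOCKWISE); cv2.imwrite("pics/wrist15r.png",c)
E
```

```text
(no output)
```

View pics/wrist15.png

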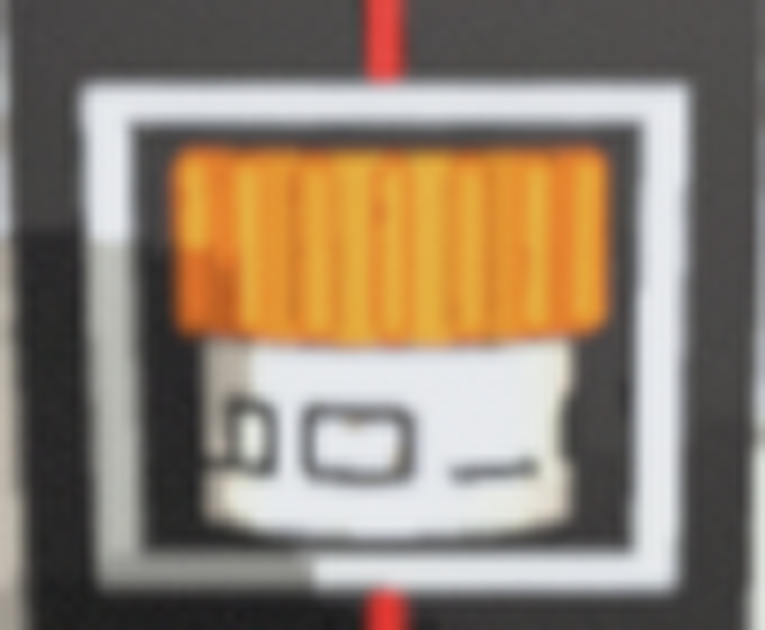

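View pics/wrist15r.png

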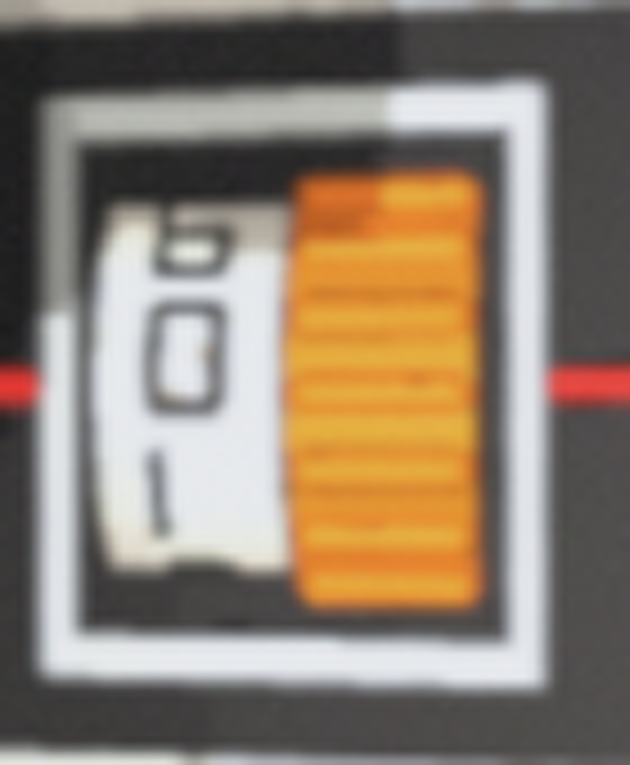

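The timer shows 0 between the red marks, with 1 behind it (and 9 in front), so it needs +6, rolling the top towards the front. I'll approach behind the crown.

Request:
carry_out(
  moves=[
    [[0, 0, 0], [18, 36, 0], 0],
    [[0, 0, 0], [0, 5, -30], 0],
    [[0, 0, 0], [0, 0, -35], 0],
    [[0, 0, 0], [0, 0, -25], 0],
    [[0, 0, 0], [0, 0, 0], 0],
  ],
)

```text
time: 17.5
eef_pos: [0.7014, 0.1169, 0.1638]
tool_rot: [-1.361, 1.563, -3.065]
ft_force: [-0.2, 0.3, -0.3]
width: 0.0001
```

```bash
python3 - <<'E'
from h import *
p0=env.camera("side")
o=env.get_obs(); print(o["time"],o["eef_pos"],o["ft_force"],o["q"].round(2)); print(tool_R(o).round(3))
save(p0,"side16.png",(130,250,140,280),5)
R=Ro.from_euler("z",-.1343).as_matrix()
print(R.T@(o["eef_pos"]-[.6885,.116,.144]))
E
```

```text
17.55 [0.7026272  0.11681168 0.16710254] [0.30364006 0.07736005 0.10645049] [ 0.07  0.69  1.39 -0.    1.07  0.21]
[[-0.004  0.991 -0.134]
 [-0.    -0.134 -0.991]
 [-1.    -0.004  0.001]]
[0.01389131 0.00269596 0.02310254]
```

View pics/side16.png

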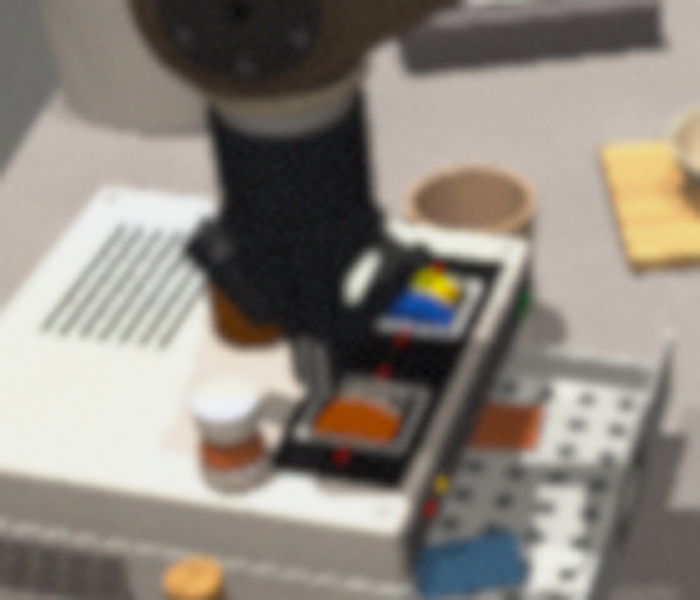

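Request:
carry_out(
  moves=[
    [[0, 0, 0], [2, -2, -10], 0],
    [[0, 0, 0], [0, 0, -5], 0],
    [[0, 0, 0], [0, 0, -2], 0],
    [[0, 0, 0], [0, 0, 0], 0],
  ],
)

```text
time: 17.88
eef_pos: [0.706, 0.1142, 0.1526]
tool_rot: [1.704, 1.57, -0.002]
ft_force: [-0.3, 0.7, -0.4]
width: -0.0001
```

Request:
carry_out(
  moves=[
    [[0, 0, 0], [0, 0, -2], 0],
    [[0, 0, 0], [0, 0, 0], 0],
  ],
)

```text
time: 18.05
eef_pos: [0.706, 0.1143, 0.1505]
tool_rot: [1.757, 1.57, 0.051]
ft_force: [-0.4, -0.2, 0.4]
width: 0.0003
```

Request:
carry_out(
  moves=[
    [[0, 0, 0], [-4, 0.5, 0], 0],
    [[0, 0, 0], [-4, 0.5, 0], 0],
  ],
)

```text
time: 18.22
eef_pos: [0.6983, 0.1153, 0.1509]
tool_rot: [1.713, 1.568, 0.007]
ft_force: [4.2, -0.3, 6.9]
width: 0.0001
```

Request:
carry_out(
  moves=[
    [[0, 0, 0], [-4, 0.5, 0], 0],
    [[0, 0, 0], [-4, 0.5, 0], 0],
  ],
)

```text
time: 18.38
eef_pos: [0.6903, 0.1164, 0.1517]
tool_rot: [1.742, 1.567, 0.036]
ft_force: [0.3, -1.3, 6.6]
width: 0.0002
```

Request:
carry_out(
  moves=[
    [[0, 0, 0], [-4, 0.5, 0], 0],
    [[0, 0, 0], [-4, 0.5, 0], 0],
  ],
)

```text
time: 18.55
eef_pos: [0.6825, 0.1174, 0.1518]
tool_rot: [1.729, 1.567, 0.023]
ft_force: [2.4, -0.0, 5.4]
width: 0.0001
```

Request:
carry_out(
  moves=[
    [[0, 0, 0], [-4, 0.5, 0], 0],
    [[0, 0, 0], [-4, 0.5, 0], 0],
  ],
)

```text
time: 18.72
eef_pos: [0.6735, 0.1184, 0.1506]
tool_rot: [1.758, 1.57, 0.053]
ft_force: [0.4, 0.8, -0.1]
width: 0.0001
```

```bash
python3 - <<'E'
from h import *
p0=env.camera("scene")
o=env.get_obs(); print(o["time"],o["eef_pos"],o["ft_force"],o["wrist_torque"])
save(p0,"scene17.png",(170,270,170,300),6)
E
```

```text
18.7667 [0.67263002 0.11853286 0.15036056] [-0.41132085  0.79144647  1.78403648] [ 0.03368988  0.27913158 -0.01713077]
```

View pics/scene17.png

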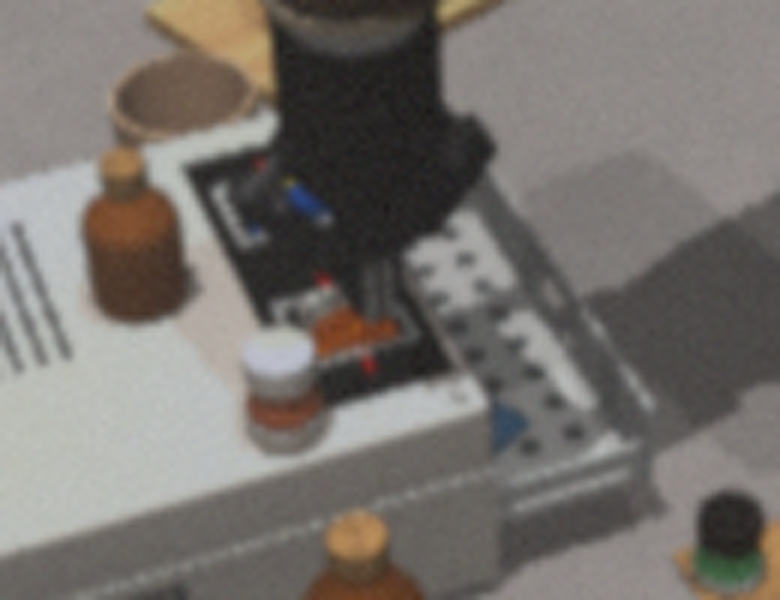

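Request:
carry_out(
  moves=[
    [[0, 0, 0], [0, 0, 35], 0],
    [[0, 0, 0], [0, -10, 36], 0],
    [[0, 0, 0], [7, -20, 35], 0],
    [[0, 0, 0], [7, -15, 0], 0],
    [[0, 0, 0], [0, 0, 0], 0],
  ],
)

```text
time: 19.18
eef_pos: [0.689, 0.0708, 0.2582]
tool_rot: [1.568, 1.567, -0.14]
ft_force: [-0.6, 0.3, -1.6]
width: -0.0001
```

```bash
cat >> h.py <<'E'
def look(n):
    env.camera("wrist"); o=env.get_obs(); print(o["time"],o["eef_pos"],o["ft_force"])
    p=env.camera("wrist"); c=cam(p,o)
    im=p["pixels"][100:190,200:300]; im=cv2.resize(im,None,fx=6,fy=6,interpolation=cv2.INTER_CUBIC)[:,:,::-1]
    im=cv2.rotate(im,cv2.ROTATE_90_COUNTERCLOCKWISE); cv2.imwrite("pics/"+n,im)
    for d in env.pinpoint(p,"timer_crown"): print("crown",d["pixel"],d["conf"],atz(c,d["pixel"][::-1],.144))
    return p
E
python3 - <<'E'
from h import *
look("t1.png")
E
```

```text
19.2333 [0.68795946 0.0720695  0.25632203] [ 0.15735808  0.52830812 -0.66725549]
crown [140.2, 241.7] 0.98 [0.68627584 0.11614965 0.144     ]
crown [176.4, 313.8] 0.68 [0.74411307 0.0765571  0.144     ]
```

View pics/t1.png

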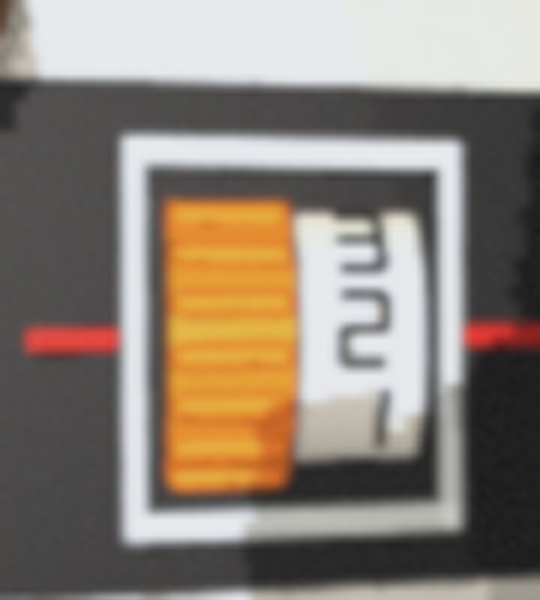

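Reads 2 now: one stroke gave exactly +2 (3 behind, 1 in front). I'll repeat the same stroke.

Request:
carry_out(
  moves=[
    [[0, 0, 0], [18, 36, 0], 0],
    [[0, 0, 0], [0, 6, -30], 0],
    [[0, 0, 0], [0, 0, -35], 0],
    [[0, 0, 0], [0, 0, -27], 0],
    [[0, 0, 0], [0, 0, 0], 0],
  ],
)

```text
time: 19.75
eef_pos: [0.7027, 0.1163, 0.1569]
tool_rot: [-1.372, 1.56, -3.077]
ft_force: [-0.9, -1.5, -1.0]
width: 0.0002
```

Request:
carry_out(
  moves=[
    [[0, 0, 0], [0, 0, -9], 0],
    [[0, 0, 0], [0, 0, -4], 0],
    [[0, 0, 0], [0, 0, 0], 0],
    [[0, 0, 0], [0, 0, 0], 0],
  ],
)

```text
time: 20.08
eef_pos: [0.7062, 0.1154, 0.1524]
tool_rot: [1.746, 1.569, 0.04]
ft_force: [0.3, 0.3, 0.5]
width: 0.0
```

Request:
carry_out(
  moves=[
    [[0, 0, 0], [0, -1, -2], 0],
    [[0, 0, 0], [0, 0, 0], 0],
  ],
)

```text
time: 20.25
eef_pos: [0.706, 0.1141, 0.1499]
tool_rot: [1.737, 1.57, 0.03]
ft_force: [1.1, -1.0, 0.5]
width: 0.0
```

Request:
carry_out(
  moves=[
    [[0, 0, 0], [-4, 0.5, 0], 0],
    [[0, 0, 0], [-4, 0.5, 0], 0],
    [[0, 0, 0], [-4, 0.5, 0], 0],
    [[0, 0, 0], [-4, 0.5, 0], 0],
  ],
)

```text
time: 20.58
eef_pos: [0.6912, 0.1162, 0.1512]
tool_rot: [1.711, 1.565, 0.005]
ft_force: [3.7, -0.7, 13.1]
width: -0.0001
```

Request:
carry_out(
  moves=[
    [[0, 0, 0], [-4, 0.5, 0], 0],
    [[0, 0, 0], [-4, 0.5, 0], 0],
    [[0, 0, 0], [-4, 0.5, 0], 0],
    [[0, 0, 0], [-4, 0.5, 0], 0],
  ],
)

```text
time: 20.92
eef_pos: [0.6739, 0.1184, 0.1503]
tool_rot: [1.754, 1.568, 0.048]
ft_force: [1.2, -0.3, 0.9]
width: 0.0004
```

Request:
carry_out(
  moves=[
    [[0, 0, 0], [0, 0, 35], 0],
    [[0, 0, 0], [0, -10, 36], 0],
    [[0, 0, 0], [7, -20, 35], 0],
    [[0, 0, 0], [7, -15, 0], 0],
    [[0, 0, 0], [0, 0, 0], 0],
  ],
)

```text
time: 21.33
eef_pos: [0.6888, 0.0709, 0.2573]
tool_rot: [1.576, 1.567, -0.132]
ft_force: [0.1, -0.3, -0.3]
width: -0.0
```

```bash
python3 - <<'E'
from h import *
look("t2.png")
E
```

```text
21.3833 [0.68781026 0.07211043 0.25541965] [ 0.24358312  0.48066229 -0.45027262]
crown [139.7, 240.9] 0.8 [0.68557446 0.11677771 0.144     ]
```

View pics/t2.png

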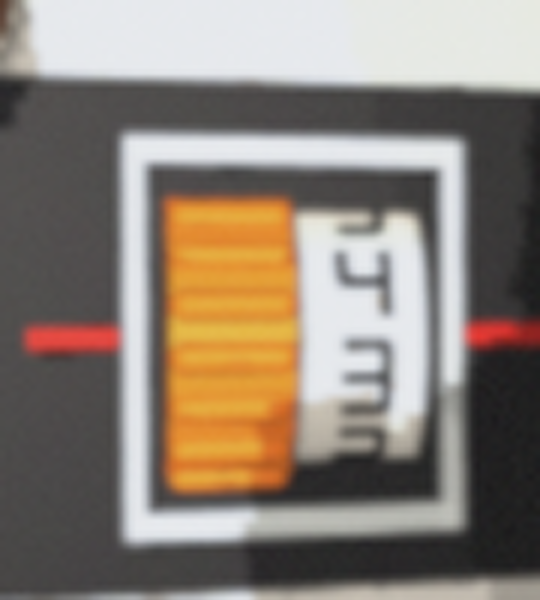

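```bash
python3 - <<'E'
from h import *
p=env.camera("wrist"); save(p,"t2b.png",(115,185,200,285),9)
E
```

```text
(no output)
```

View pics/t2b.png

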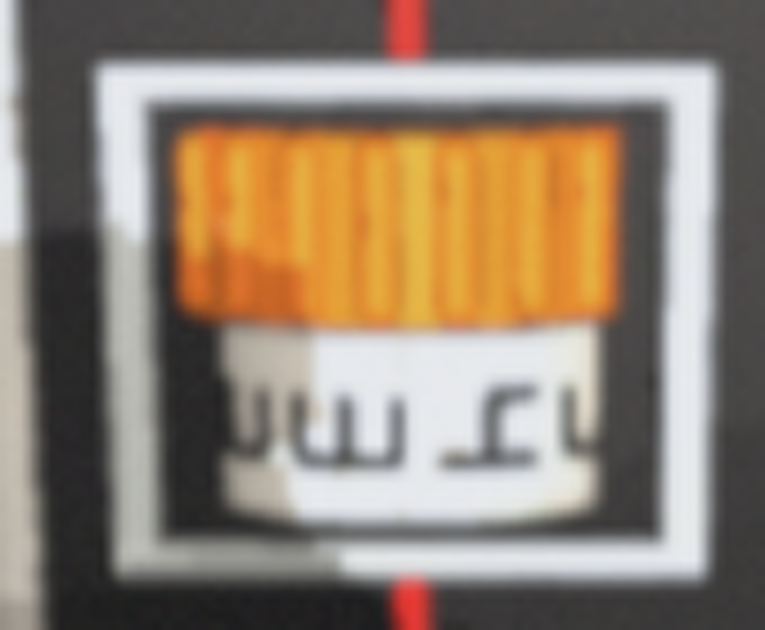

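Reads about 3.4, so it isn't centred. I'll wait a little to see whether the detent settles it.

Request:
carry_out(
  moves=[
    [[0, 0, 0], [0, 0, 0], 0],
    [[0, 0, 0], [0, 0, 0], 0],
    [[0, 0, 0], [0, 0, 0], 0],
    [[0, 0, 0], [0, 0, 0], 0],
    [[0, 0, 0], [0, 0, 0], 0],
  ],
)

```text
time: 21.95
eef_pos: [0.6878, 0.0735, 0.255]
tool_rot: [-1.399, 1.571, -3.105]
ft_force: [0.1, -0.4, 0.5]
width: 0.0001
```

```bash
cat >> h.py <<'E'
def look2(n):
    o=env.get_obs(); print(o["time"],o["eef_pos"],o["ft_force"])
    p=env.camera("wrist"); save(p,n,(115,185,200,285),9)
E
python3 - <<'E'
from h import *
look2("t2c.png")
E
```

```text
21.95 [0.68779647 0.07351586 0.25501206] [ 0.09768502 -0.39599427  0.52546317]
```

View pics/t2c.png

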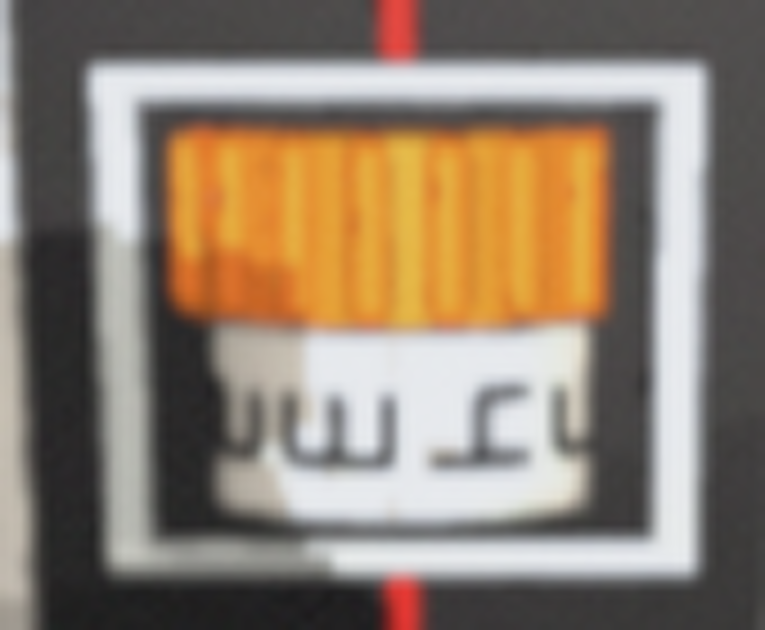

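Request:
carry_out(
  moves=[
    [[0, 0, 0], [18, 36, 0], 0],
    [[0, 0, 0], [0, 5, -30], 0],
    [[0, 0, 0], [0, 0, -35], 0],
    [[0, 0, 0], [0, 0, -27], 0],
    [[0, 0, 0], [0, 0, 0], 0],
  ],
)

```text
time: 22.42
eef_pos: [0.7035, 0.1144, 0.1572]
tool_rot: [-1.363, 1.562, -3.069]
ft_force: [-0.3, 0.7, -1.6]
width: -0.0001
```

Request:
carry_out(
  moves=[
    [[0, 0, 0], [0, 0, -9], 0],
    [[0, 0, 0], [0, 0, -4], 0],
    [[0, 0, 0], [0, 0, 0], 0],
    [[0, 0, 0], [0, 0, 0], 0],
  ],
)

```text
time: 22.75
eef_pos: [0.7064, 0.1142, 0.1516]
tool_rot: [1.756, 1.569, 0.049]
ft_force: [-0.2, -0.0, -0.4]
width: -0.0003
```

Request:
carry_out(
  moves=[
    [[0, 0, 0], [0, 0, -1.5], 0],
    [[0, 0, 0], [-4, 0.5, 0], 0],
    [[0, 0, 0], [-4, 0.5, 0], 0],
    [[0, 0, 0], [-4, 0.5, 0], 0],
    [[0, 0, 0], [-4, 0.5, 0], 0],
  ],
)

```text
time: 23.17
eef_pos: [0.6912, 0.1163, 0.1512]
tool_rot: [1.721, 1.564, 0.015]
ft_force: [3.4, -1.0, 14.2]
width: -0.0002
```

Request:
carry_out(
  moves=[
    [[0, 0, 0], [-4, 0.5, 0], 0],
    [[0, 0, 0], [-4, 0.5, 0], 0],
    [[0, 0, 0], [-4, 0.5, 0], 0],
    [[0, 0, 0], [-4, 0.5, 0], 0],
  ],
)

```text
time: 23.5
eef_pos: [0.6738, 0.1184, 0.15]
tool_rot: [1.777, 1.568, 0.072]
ft_force: [-0.0, -0.0, 0.4]
width: 0.0
```

Request:
carry_out(
  moves=[
    [[0, 0, 0], [0, 0, 35], 0],
    [[0, 0, 0], [0, -10, 36], 0],
    [[0, 0, 0], [7, -20, 35], 0],
    [[0, 0, 0], [7, -15, 0], 0],
    [[0, 0, 0], [0, 0, 0], 0],
  ],
)

```text
time: 23.92
eef_pos: [0.6889, 0.0709, 0.257]
tool_rot: [1.582, 1.566, -0.126]
ft_force: [0.1, 1.1, -0.6]
width: -0.0001
```

```bash
python3 - <<'E'
from h import *
look2("t3a.png"); env.camera("wrist"); look2("t3.png")
E
```

```text
23.9167 [0.68891117 0.07090933 0.25696804] [ 0.11541848  1.08577097 -0.62699302]
24.0167 [0.68734241 0.07297063 0.25409861] [-0.17762893  0.33965762 -0.60500823]
```

View pics/t3.png

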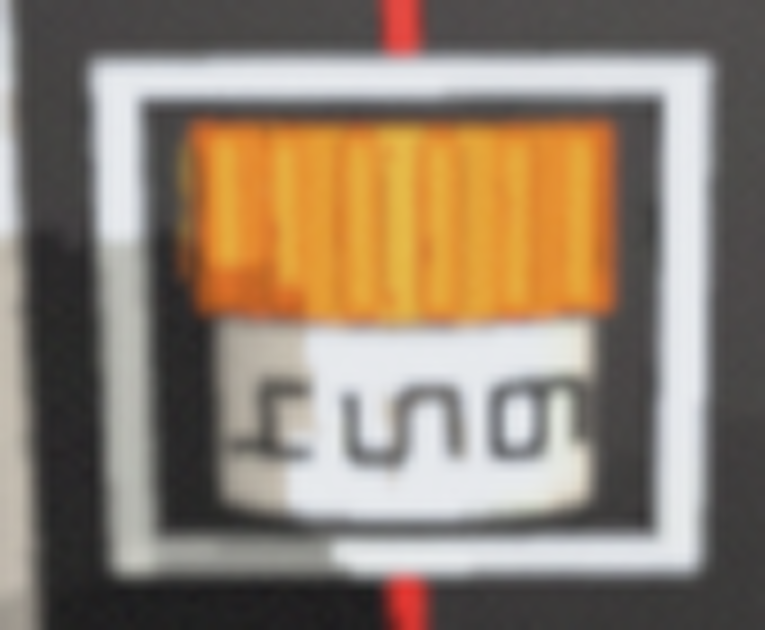

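Now 5 is exactly centred, with 6 next behind it. The last stroke is one numeral: press, drag about 17 mm, lift.

Request:
carry_out(
  moves=[
    [[0, 0, 0], [9, 36, 0], 0],
    [[0, 0, 0], [0, 6, -30], 0],
    [[0, 0, 0], [0, 0, -35], 0],
    [[0, 0, 0], [0, 0, -27], 0],
    [[0, 0, 0], [0, 0, 0], 0],
  ],
)

```text
time: 24.48
eef_pos: [0.6937, 0.1163, 0.1557]
tool_rot: [-1.372, 1.56, -3.077]
ft_force: [-0.3, -0.6, -0.5]
width: -0.0
```

Request:
carry_out(
  moves=[
    [[0, 0, 0], [0, 0, -6], 0],
    [[0, 0, 0], [0, 0, -3], 0],
    [[0, 0, 0], [0, 0, 0], 0],
  ],
)

```text
time: 24.73
eef_pos: [0.6972, 0.1155, 0.1545]
tool_rot: [1.794, 1.569, 0.088]
ft_force: [-0.1, 0.5, -0.3]
width: -0.0002
```

Request:
carry_out(
  moves=[
    [[0, 0, 0], [0, 0, -3], 0],
    [[0, 0, 0], [0, 0, 0], 0],
  ],
)

```text
time: 24.9
eef_pos: [0.6971, 0.1153, 0.1514]
tool_rot: [1.753, 1.569, 0.047]
ft_force: [-0.5, -0.1, 0.5]
width: 0.0003
```

Request:
carry_out(
  moves=[
    [[0, 0, 0], [0, 0, -1.5], 0],
    [[0, 0, 0], [0, 0, 0], 0],
  ],
)

```text
time: 25.07
eef_pos: [0.6976, 0.1152, 0.1503]
tool_rot: [1.744, 1.568, 0.038]
ft_force: [2.4, 0.3, 3.6]
width: 0.0
```

Request:
carry_out(
  moves=[
    [[0, 0, 0], [-4, 0.5, 0], 0],
    [[0, 0, 0], [-4, 0.5, 0], 0],
    [[0, 0, 0], [-4, 0.5, 0], 0],
    [[0, 0, 0], [-5, 0.7, 0], 0],
    [[0, 0, 0], [0, 0, 0], 0],
  ],
)

```text
time: 25.48
eef_pos: [0.6797, 0.1176, 0.151]
tool_rot: [1.78, 1.568, 0.075]
ft_force: [-3.8, 1.1, 12.0]
width: -0.0002
```

Request:
carry_out(
  moves=[
    [[0, 0, 0], [0, 0, 35], 0],
    [[0, 0, 0], [0, -10, 36], 0],
    [[0, 0, 0], [4, -20, 35], 0],
    [[0, 0, 0], [4, -14, 0], 0],
    [[0, 0, 0], [0, 0, 0], 0],
  ],
)

```text
time: 25.9
eef_pos: [0.6887, 0.0711, 0.2574]
tool_rot: [1.576, 1.567, -0.132]
ft_force: [-0.4, -0.5, -1.5]
width: -0.0001
```

```bash
python3 - <<'E'
from h import *
env.camera("wrist");env.camera("wrist"); look2("t4.png")
E
```

```text
26.0 [0.68738377 0.07313137 0.25446022] [-0.05641644 -0.0307607  -0.48800165]
```

View pics/t4.png

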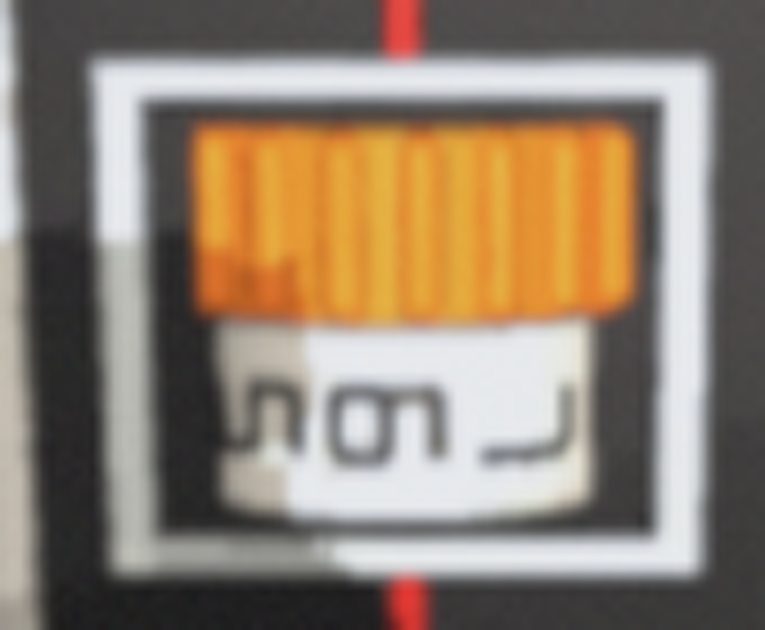

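Request:
carry_out(
  moves=[
    [[0, 0, 0], [0, 0, 0], 0],
    [[0, 0, 0], [0, 0, 0], 0],
    [[0, 0, 0], [0, 0, 0], 0],
    [[0, 0, 0], [0, 0, 0], 0],
    [[0, 0, 0], [0, 0, 0], 0],
  ],
)

```text
time: 26.47
eef_pos: [0.6878, 0.0738, 0.2549]
tool_rot: [-1.34, 1.571, -3.046]
ft_force: [-1.3, -1.3, -0.1]
width: 0.0
```

```bash
python3 - <<'E'
from h import *
look2("t5.png")
E
```

```text
26.4667 [0.68777572 0.07379756 0.25488804] [-1.33981246 -1.29986747 -0.11803443]
```

View pics/t5.png

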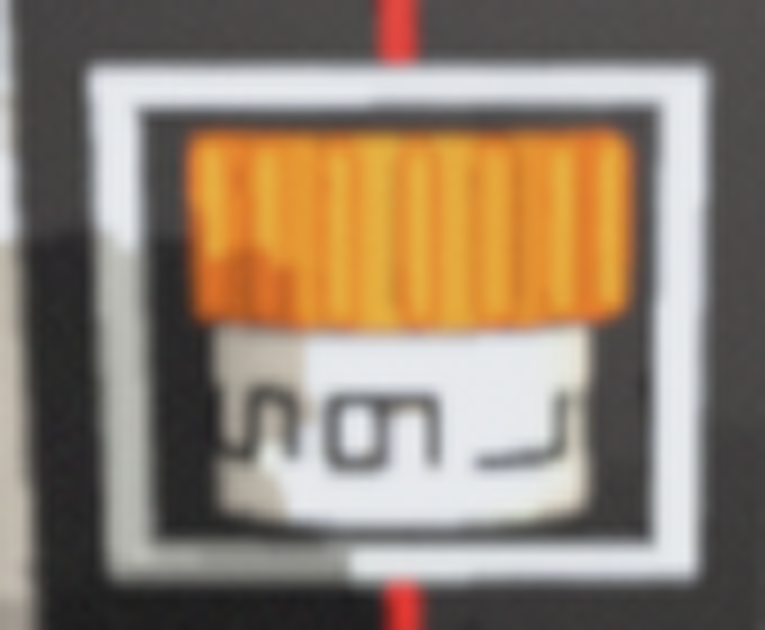

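It's on 6 but about 0.13 of a numeral (0.08 rad) past centre and not moving. I have time to spare, so I'll nudge it back about 2 mm along the rim.

Request:
carry_out(
  moves=[
    [[0, 0, 0], [0, 36, 0], 0],
    [[0, 0, 0], [-1, 6, -30], 0],
    [[0, 0, 0], [0, 0, -35], 0],
    [[0, 0, 0], [0, 0, -27], 0],
    [[0, 0, 0], [0, 0, -6], 0],
  ],
)

```text
time: 26.93
eef_pos: [0.685, 0.1157, 0.1524]
tool_rot: [-1.358, 1.564, -3.063]
ft_force: [0.6, -0.5, -1.4]
width: 0.0002
```

Request:
carry_out(
  moves=[
    [[0, 0, 0], [0, 0, -3], 0],
    [[0, 0, 0], [0, 0, -3], 0],
    [[0, 0, 0], [0, 0, 0], 0],
  ],
)

```text
time: 27.18
eef_pos: [0.6875, 0.1154, 0.1524]
tool_rot: [1.767, 1.569, 0.061]
ft_force: [-0.5, -0.4, -0.0]
width: 0.0004
```

Request:
carry_out(
  moves=[
    [[0, 0, 0], [0, 0, -2], 0],
    [[0, 0, 0], [0, 0, 0], 0],
  ],
)

```text
time: 27.35
eef_pos: [0.6882, 0.1154, 0.1518]
tool_rot: [1.739, 1.566, 0.033]
ft_force: [1.2, -0.7, 3.8]
width: 0.0
```

Request:
carry_out(
  moves=[
    [[0, 0, 0], [1.2, -0.2, 0], 0],
    [[0, 0, 0], [1.2, -0.2, 0], 0],
    [[0, 0, 0], [0, 0, 0], 0],
  ],
)

```text
time: 27.6
eef_pos: [0.6901, 0.1151, 0.1515]
tool_rot: [1.813, 1.567, 0.107]
ft_force: [-1.0, 0.4, 7.2]
width: 0.0002
```

Request:
carry_out(
  moves=[
    [[0, 0, 0], [0, 0, 35], 0],
    [[0, 0, 0], [0, -10, 36], 0],
    [[0, 0, 0], [0, -20, 35], 0],
    [[0, 0, 0], [-1, -12, 0], 0],
    [[0, 0, 0], [0, 0, 0], 0],
  ],
)

```text
time: 28.02
eef_pos: [0.6889, 0.071, 0.2587]
tool_rot: [1.634, 1.565, -0.074]
ft_force: [-0.6, 0.4, -0.8]
width: -0.0
```

```bash
python3 - <<'E'
from h import *
env.camera("wrist");env.camera("wrist"); look2("t6.png")
E
```

```text
28.1167 [0.68801857 0.0728701  0.25531823] [ 0.788022   -0.00413224 -0.02972196]
```

View pics/t6.png

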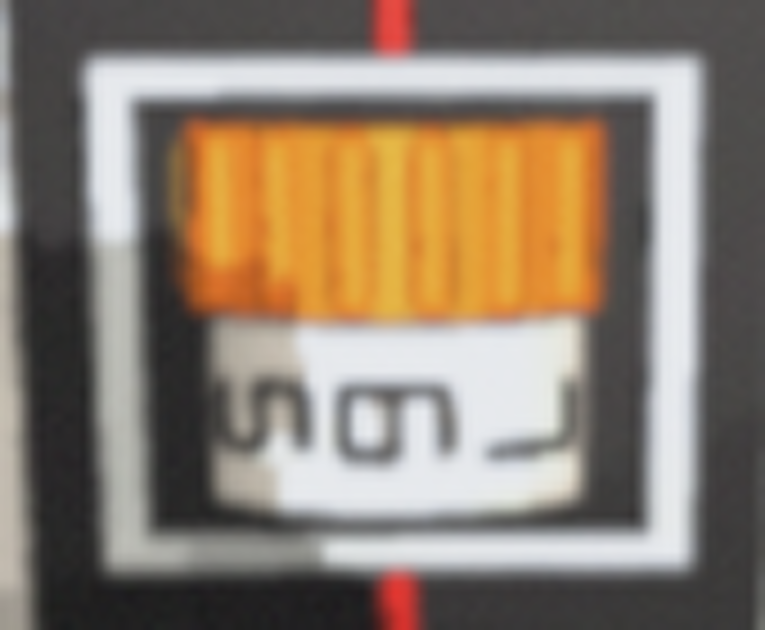

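6 is now centred between the red marks. I'll back away for a final overall check.

Request:
carry_out(
  moves=[
    [[0, 0, 0], [-20, -20, 30], 0],
    [[0, 0, 0], [-20, -30, 10], 0],
    [[0, 0, 0], [-20, -30, 0], 0],
    [[0, 0, 0], [-20, -30, 0], 0],
    [[0, 0, 0], [0, 0, 0], 0],
  ],
)

```text
time: 28.58
eef_pos: [0.6056, -0.0398, 0.2946]
tool_rot: [-1.165, 1.569, -2.873]
ft_force: [0.1, -1.0, 0.3]
width: -0.0002
```

```bash
python3 - <<'E'
from h import *
p=env.camera("side"); q=env.camera("scene"); o=env.get_obs(); print(o["time"],o["eef_pos"],o["ft_force"])
save(p,"fin_side.png",(140,350,100,400),2.6); save(p,"fin_wheels.png",(170,235,180,250),9)
save(q,"fin_scene.png",(120,300,120,420),2.6)
E
```

```text
28.6833 [ 0.6078939  -0.03712848  0.29463014] [ 0.57957003 -0.51548487 -0.71750203]
```

View pics/fin_side.png

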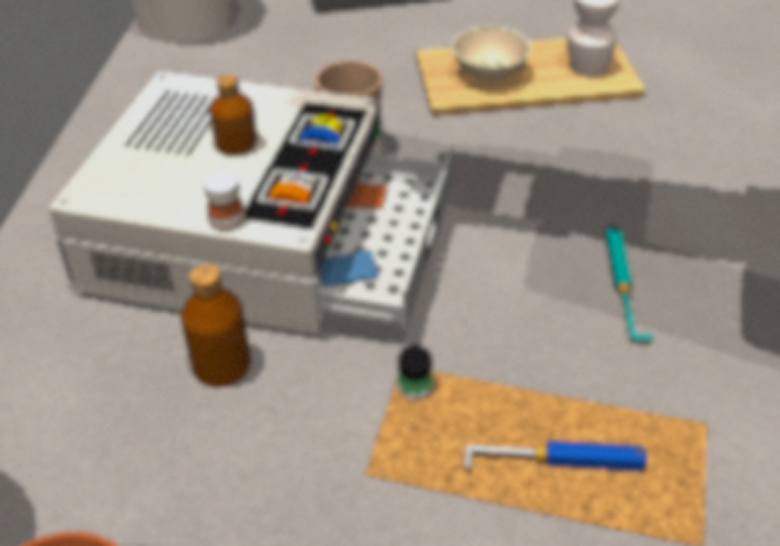

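View pics/fin_scene.png

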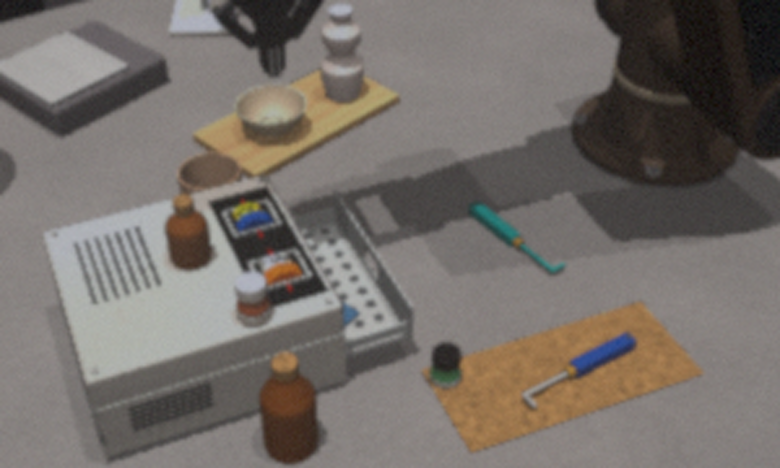

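View pics/fin_wheels.png

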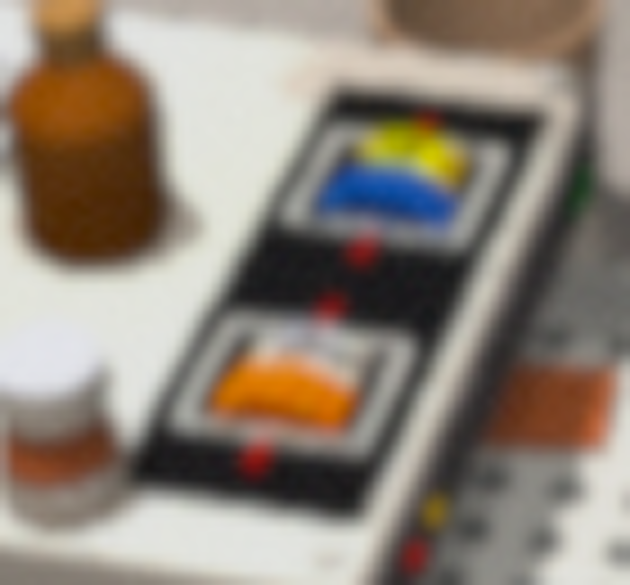

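```bash
python3 -c "
from rig import env
print(env.close_job())"
```

```text
the job is handed in; nothing more can be done
None
```

The tray is fully out, the blue hook is back flat on the cork mat, and the timer is set to 6. I handed the job in after about 29 s of the 72 s allowed.

- **Tray:** I pulled it with the hook only. At the end of its travel the pull force rose to about 15 N with no further movement, so it is against its stop. It did not move when I took the hook out.
- **Hook:** it lies about 14 mm to one side of where it started, still well within the mat.
- **Timer:** it read about 0 at first and took four strokes of the closed fingertips. The detent did not centre the wheel by itself: it stayed at about 3.4 after one stroke and about 6.13 after the last. I nudged it back about 2 mm, and in the last close-up 6 is centred between the red marks.
- **Everything else:** in the last pictures the pots, jars and bottles stand where they were, and nothing is touching the robot. I never touched the temperature wheel, and it looks unchanged, but its numeral was too small to read.

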